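# Put the rework parts away: drawer and hinged case

### The job

Put away the parts left on the bench after the rework job. Open up first, so that both stand ready together: pull the cabinet's top drawer out to its stop and lift the black case's lid until it leans back on its stop; then lay every yellow film capacitor in the drawer and every black power module flat on the foam in the case, base plate down and not stacked, lowering them in, not dropping them. Finish by pushing the drawer fully home and closing the lid completely, and leave the reel, the jar and the heat sink where they stand.

Things in the scene. Friction and masses are not known exactly. Their poses are not given: they have to be found in the camera images.
- drawer (a joint): the cabinet's top drawer, the only one that opens: 0 = shut, grows as it slides out towards the cabinet's front, 0.16 m = pulled out to its stop; drags with about 1.5 N and stays where left; it may start a little ajar
- lid (a joint): the case's lid: 0 = shut, grows as its front edge is lifted up and back, 1.75 rad = leaning back on its stop; the hinge is stiff (0.22 N m), so the lid stays at any angle; it may start a little ajar
- cabinet: grey steel small-parts cabinet fixed on the bench, 240 mm wide, 250 deep, 150 high. Origin: on the bench, middle of its front edge; x points from the front into the cabinet (front faces -x, the robot), y along the front, z up. The wide drawer is at the top; the lower row of small drawers does not open
- drawer_handle (a point): middle of the drawer's straight steel bar handle (110 mm long along the front, about 10 mm thick), 35 mm in front of the drawer front's outer face, 120 mm above the bench, 30 mm below the cabinet's top; moves with the drawer; axes as the cabinet's
- drawer_in (a point): a point fixed to the drawer: the inner floor's middle, at the drawer's front end (inner face of its 12 mm front plate); axes as the cabinet's. Inside, the drawer reaches x 0 to 196 mm, y -97 to 97 mm; the floor is 88 mm above the bench; side walls are 40 mm high, the front plate reaches 56 mm above the floor. At its stop the first 160 mm are clear of the cabinet
- case: black static-safe component case fixed on the bench, 220 mm wide, 150 deep, 50 high without lid, walls 5 mm. Origin: on the bench, middle of its back edge; the case reaches x -150 to 0 mm (front faces -x, the robot), y -110 to 110 mm
- case_in (a point): middle of the case's inner floor, top of a firm grey foam pad 11 mm above the bench; inside 140 mm (x) by 210 mm (y), walls rise 39 mm above the pad; axes as the case's
- lid_hinge (a point): middle of the lid's hinge line, at the case's back edge 50 mm above the bench; the line runs along the case's y axis
- lid_handle (a point): middle of the lid's steel bow handle: an 8 mm round bar 84 mm long parallel to the hinge, 115 mm in front of the hinge and 38 mm above the hinge's height when shut, 30 mm clear over the lid's top face; moves with the lid; its x axis runs from the lid's front edge to the hinge
- lid_edge (a point): middle of the lid's front edge, 154 mm from the hinge, at half thickness; the lid is a flat black plate 224 mm wide, 8 mm thick; moves with the lid
- cap0: yellow oval film capacitor with white ends, 50 mm long (x) plus 6 mm wire stubs, 32 wide (y), 16 high, flat faces above and below, 35 g; origin: centre of its underside; either flat face may lie up; may be absent (None)
- cap1: yellow oval film capacitor with white ends, 50 mm long (x) plus 6 mm wire stubs, 32 wide (y), 16 high, flat faces above and below, 35 g; origin: centre of its underside; either flat face may lie up; may be absent (None)
- cap2: yellow oval film capacitor with white ends, 50 mm long (x) plus 6 mm wire stubs, 32 wide (y), 16 high, flat faces above and below, 35 g; origin: centre of its underside; either flat face may lie up; may be absent (None)
- module0: black power semiconductor module on an aluminium base plate, three brass screw terminals on top: base 54 mm long (x) by 34 wide (y), 3 thick; black block 46 by 34, to 21 high, terminals to 23; 80 g; origin: centre of its underside; may be absent (None)
- module1: black power semiconductor module on an aluminium base plate, three brass screw terminals on top: base 54 mm long (x) by 34 wide (y), 3 thick; black block 46 by 34, to 21 high, terminals to 23; 80 g; origin: centre of its underside; may be absent (None)
- module2: black power semiconductor module on an aluminium base plate, three brass screw terminals on top: base 54 mm long (x) by 34 wide (y), 3 thick; black block 46 by 34, to 21 high, terminals to 23; 80 g; origin: centre of its underside; may be absent (None)
- reel: bystander: small solder reel lying flat, 52 mm across, 34 high; origin: centre of underside
- jar: bystander: small amber jar with white cap, 42 mm across, 46 high; origin: centre of underside
- heatsink: bystander: finned aluminium heat sink, 36 x 36 mm, 25 high; origin: centre of underside
Not all that is in view belongs to the job. Leave any pink look-alike of the cap0 alone. Leave any orange look-alike of the cap2 alone.

How it is judged:
On the way, in this order (a step that is already met when the one before it is completed fails the run):
1. the drawer is out at its stop and the lid leans on its stop, both at once (value of joint drawer above 0.152 m and value of joint lid above 1.68 rad), for 0.2 s.
2. all capacitors lie in the drawer, all modules flat in the case (x of cap0 in the frame of drawer_in between 0 and 0.196 m and y of cap0 in the frame of drawer_in between -0.097 and 0.097 m and z of cap0 in the frame of drawer_in between -0.01 and 0.03 m and x of cap1 in the frame of drawer_in between 0 and 0.196 m and y of cap1 in the frame of drawer_in between -0.097 and 0.097 m and z of cap1 in the frame of drawer_in between -0.01 and 0.03 m and x of cap2 in the frame of drawer_in between 0 and 0.196 m and y of cap2 in the frame of drawer_in between -0.097 and 0.097 m and z of cap2 in the frame of drawer_in between -0.01 and 0.03 m and x of module0 in the frame of case_in between -0.07 and 0.07 m and y of module0 in the frame of case_in between -0.105 and 0.105 m and z of each of module0, module1, module2 in the frame of case_in below 0.01 m and angle between each of module0, module1, module2's own z axis and vertical below 0.15 rad and x of module1 in the frame of case_in between -0.07 and 0.07 m and y of module1 in the frame of case_in between -0.105 and 0.105 m and x of module2 in the frame of case_in between -0.07 and 0.07 m and y of module2 in the frame of case_in between -0.105 and 0.105 m and linear speed of each of cap0, cap1, cap2, module0, module1, module2 below 0.03 m/s), for 0.2 s.
At the end, for the whole second after the job is handed in: each capacitor present lies, either way up, inside the drawer, less than 30 mm above its floor; each module lies base down on the case's foam (tilt under 0.15 rad, under 10 mm above it); all at rest; drawer shut within 5 mm, lid within 0.04 rad (all of step 2 and value of joint drawer below 0.005 m and value of joint lid below 0.04 rad); the robot touches nothing.
It fails at once if a bystander (reel, jar, heat sink) was moved more than 50 mm or tipped over (distance of any of reel, jar, heatsink from where it was at the start of the episode above 0.05 m or angle between any of reel, jar, heatsink's own z axis and vertical above 0.5 rad).
It fails at once if a part was dropped: it fell freely more than about 5 cm onto the drawer or case floor ((height (world z) of cap0 above 0.12 m and linear speed of cap0 above 0.6 m/s and contact force between anything else and cap0 below 0.02 N) or (height (world z) of cap1 above 0.12 m and linear speed of cap1 above 0.6 m/s and contact force between anything else and cap1 below 0.02 N) or (height (world z) of cap2 above 0.12 m and linear speed of cap2 above 0.6 m/s and contact force between anything else and cap2 below 0.02 N) or (height (world z) of module0 above 0.05 m and linear speed of module0 above 0.6 m/s and contact force between anything else and module0 below 0.02 N) or (height (world z) of module1 above 0.05 m and linear speed of module1 above 0.6 m/s and contact force between anything else and module1 below 0.02 N) or (height (world z) of module2 above 0.05 m and linear speed of module2 above 0.6 m/s and contact force between anything else and module2 below 0.02 N)).
Of cap0, cap1, cap2 only 2 to 3 are there at a start; the rules pass over those that are not, and their reading is None.
Of module0, module1, module2 only 1 to 3 are there at a start; the rules pass over those that are not, and their reading is None.
At some moment in a run one of cap0, cap1, cap2, module0, module1, module2 may be knocked a few centimetres aside while the robot is not near it.
It also fails if it takes over 210 s, if anything falls off the work surface, if the arm or the gripper's body presses on something with over 40 N, if the wrist force passes 120 N, or if a joint passes its speed limit or range.

### The arm

A 7-joint arm with a two-finger parallel gripper is mounted at the origin on the work surface. World frame = base frame: x ahead of the robot, y to its left, z up, the work surface at z = 0. Lengths are in m, angles in rad, forces in N, time in s.
With the tool pointing down it reaches from about 0.4 to 0.875 m from the base axis. Payload 19.3 kg.
Tool frame: the origin (TCP) lies at the very end of the fingers, on their centre line; the grasp point (between the pads) lies 19 mm behind it; z points along the fingers, y is the line along which they close (so a half turn about z gives the same grasp; the last joint's range is limited). The gripper opens to 85 mm and grips with 20 to 120 N. Pads are 22 mm wide; open, the fingers measure 114 mm over their backs; the gripper's body (76 mm by 85 mm) begins 54 mm behind the grasp point. The pads swing forward as they close: fully open they stand 13 mm farther back than shut.
Start: joints at [1.204, 0.521, -0.036, 1.599, 0.021, 1.021, -0.113], TCP at [0.183, -0.598, 0.231] pointing down, gripper open.
Joint ranges: [-2.91, 2.91], [-0.3, 2.13], [-1.5, 1.42], [0.17, 2.43], [-1.26, 4.41], [0.16, 1.93], [-2.52, 2.52]. Speed limits (rad/s): [1.89, 1.89, 2.39, 2.39, 3.01, 3.01, 3.01].

### API

Orientations are given as [roll, pitch, yaw] about the fixed x, y, z axes, in that order (R = Rz(yaw) Ry(pitch) Rx(roll)).
In Python, from workcell import observe, grab_frame, job_done gives the robot as it stands.
- The arm moves only by the tool move_arm, never from a script. Its argument "plan" is a list that holds one entry, the list of rows, each a list of 7 numbers: the shift along the tool's x, y, z each as a share of 0.02 m, from -1 to 1, then the turn, a rotation vector about the tool's x, y, z each as a share of 6 degrees, from -1 to 1, then the opening, from -1 (shut) to 1 (fully open). A call has exactly 10 rows; each row shifts and turns the commanded pose from where the row before left it, along the tool's axes as they then stand; what a row does not reach is not made up. A row lasts 1/10 s, in which the tool goes at most 50 mm and 8.59 degrees, less where a joint would pass 70% of its speed; a pose out of reach is approached as far as the arm can. A call with a number of a shift or a turn outside -1 to 1 is refused whole. A call with a gripper value outside its range is refused whole. The fingers move at their own pace and stop on an object; "grip_force" is the grip in N (left out, the last holds). Time passes only in rows, so rows that do not move let the fingers close, or fill a call up. It gives the time, the measured TCP pose, the force, the opening and the grip force at its end, in the units of the state.
- observe(): the state, without advancing time (a new reading comes with each control period).
- grab_frame(name): name is "scene" or "top"; returns a dict with "color" (420x560x3 uint8, red, green, blue), "intrinsics" (3x3 intrinsics, pixels), "position" and "orientation" of the camera in the world. Camera axes: x right, y down, z forward; pixel columns grow to the right and rows downward; lengths in m; the calibration is good to about 2 mm. A picture is of the moment at which its call begins. There is no depth.
- job_done(): hands the job in; it is judged then, once.
The state is a dict: "clock": time; "qpos": joint angles; "qd": joint speeds; "joint_efforts": joint torques, N m; "position": TCP position; "tool_rot": TCP orientation; "force": force on the tool from outside, world axes, zero at the start; "moment": the same for the moment, N m; "grip_width": finger opening in m; "finger_force": force on a finger pad.
Only numpy, scipy, OpenCV 4.12 (cv2) and the standard library are available. Lean on these libraries where they do the work, as an engineer would, in place of code of your own. Each camera call takes 0.05 s, during which the arm holds its last target. There are 200 camera calls.

## Working session

There is one attempt and no reset: what is moved stays moved. The work goes in short steps, Python scripts to look and compute and a tool call to move; the robot and the scene stay as the last step left them, time stands still between calls to the robot, and variables do not carry over. Pictures are saved under pics/ and viewed, at most 14 in all, crops included, and the job is handed in when it is done.

Besides the shell and the picture viewer there is one more tool, called after "Call:" as a command line: name --argument value ..., lists and objects as JSON in quotes. move_arm: Moves the arm, as the interface text tells. Shift numbers are shares of 0.02 m and turn numbers shares of 6 degrees, none past 1 either way. Its arguments: {"type":"object","properties":{"plan":{"type":"array"},"grip_force":{"type":"number"}},"required":["plan"]}

```bash
mkdir -p pics; cat > h.py <<'E'
import numpy as np, cv2
from scipy.spatial.transform import Rotation as R
from workcell import observe, grab_frame, job_done
def cam(n):
    f=grab_frame(n); o=np.array(f["orientation"])
    f["R"]=o if o.shape==(3,3) else (R.from_euler("xyz",o).as_matrix() if o.size==3 else R.from_quat(o).as_matrix())
    return f
def save(f,p): cv2.imwrite("pics/"+p,f["color"][:,:,::-1])
def ray(f,u,v,z):
    d=f["R"]@np.linalg.inv(np.array(f["intrinsics"]))@[u,v,1]; p=np.array(f["position"])
    return p+d*(z-p[2])/d[2]
def proj(f,X):
    c=f["R"].T@(np.array(X)-f["position"]); c=np.array(f["intrinsics"])@c; return c[:2]/c[2]
E
python3 - <<'E'
from h import *
for n in("scene","top"):
    f=cam(n); save(f,n+"0.png"); print(n,f["position"],f["orientation"],np.array(f["intrinsics"]).tolist())
    np.savez(n+"0.npz",**f)
print(observe())
E
```

```text
scene [ 1.40052214 -0.42947986  0.70238303] [-2.13501558  0.01230331  1.10585935] [[510.4476165625497, 0.0, 276.5003177299494], [0.0, 510.4476165625497, 209.35953849493234], [0.0, 0.0, 1.0]]
top [0.40274994 0.01465014 1.02189644] [-2.98993024e+00 -1.39177944e-03 -1.59152523e+00] [[483.1980937635371, 0.0, 279.921626948009], [0.0, 483.1980937635371, 210.32347341365715], [0.0, 0.0, 1.0]]
{'clock': 0.1, 'qpos': array([ 1.20385225,  0.52195659, -0.03629213,  1.59990651,  0.02120296,
        1.02112766, -0.11280166]), 'qd': array([-0.00070112, -0.00168129, -0.00049923, -0.00190144,  0.00020624,
       -0.00253117, -0.00071411]), 'joint_efforts': array([ 1.85403289e-03, -9.28498936e+01,  1.98365316e+00, -3.70534837e+01,
        1.81297527e-02,  5.31775833e-03,  1.76669414e-05]), 'position': array([ 0.18261866, -0.59742364,  0.23079827]), 'tool_rot': array([-3.14058351e+00,  9.08445559e-05,  2.96701623e-01]), 'force': array([ 0.26515836, -0.42064085, -0.36005758]), 'moment': array([ 0.02413033,  0.0916737 , -0.01599991]), 'finger_force': 0.0, 'grip_width': 0.08578934486280433}
```

View pics/top0.png

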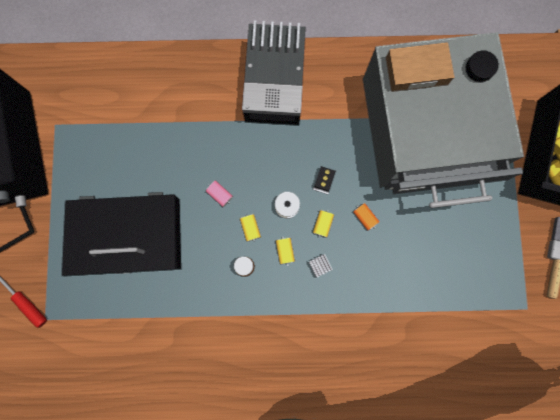

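View pics/scene0.png

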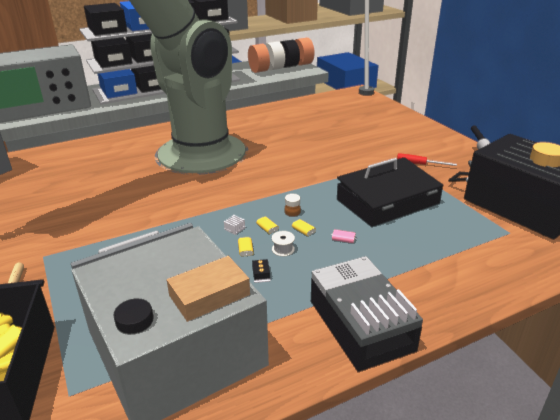

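The top view shows yellow caps at (250,228), (285,251) and (323,224), and one module at (324,180). Things they could be confused with are the pink look-alike at (218,193), the orange one at (366,217), and the bystanders: reel (287,204), jar (243,266) and heat sink (320,265). I choose the three yellow caps and the module, and will check them in a crop.

```bash
python3 - <<'E'
from h import *
f=dict(np.load("top0.npz")); im=f["color"][:,:,::-1]
a=cv2.resize(im[170:285,200:390],None,fx=4,fy=4,interpolation=cv2.INTER_CUBIC); cv2.imwrite("pics/parts.png",a)
b=cv2.resize(im[25:215,355:530],None,fx=3,fy=3,interpolation=cv2.INTER_CUBIC)
c=cv2.resize(im[180:285,50:190],None,fx=2,fy=2,interpolation=cv2.INTER_CUBIC)
W=np.zeros((570,805,3),np.uint8); W[:,:525]=b; W[:210,525:805]=c; cv2.imwrite("pics/cc.png",W[:,:800])
hsv=cv2.cvtColor(np.ascontiguousarray(im),cv2.COLOR_BGR2HSV)
m=cv2.inRange(hsv,(24,140,120),(34,255,255)); m[:,:200]=0;m[:,400:]=0
for c in cv2.findContours(m,0,2)[0]:
    if cv2.contourArea(c)<80: continue
    r=cv2.minAreaRect(c); p=cv2.boxPoints(r)
    w=np.array([ray(f,*q,.016)[:2] for q in p]); e=w[1]-w[0]; g=w[2]-w[1]
    l=e if np.hypot(*e)>np.hypot(*g) else g
    print(np.round(r[0],1),"ctr",np.round(w.mean(0),4),"long yaw",np.degrees(np.arctan2(l[1],l[0]))%180,np.hypot(*e),np.hypot(*g))
E
```

```text
[285.3 250.3] ctr [0.4722 0.0006] long yaw 8.076054971752342 0.027113193853397777 0.047822074174168464
[250. 227.] ctr [0.5224 0.0736] long yaw 15.795389498329598 0.026718072448077723 0.0473685179857491
[323.8 223. ] ctr [ 0.5277 -0.0815] long yaw 161.2216451928572 0.04742513125573047 0.026841725137822493
```

View pics/parts.png

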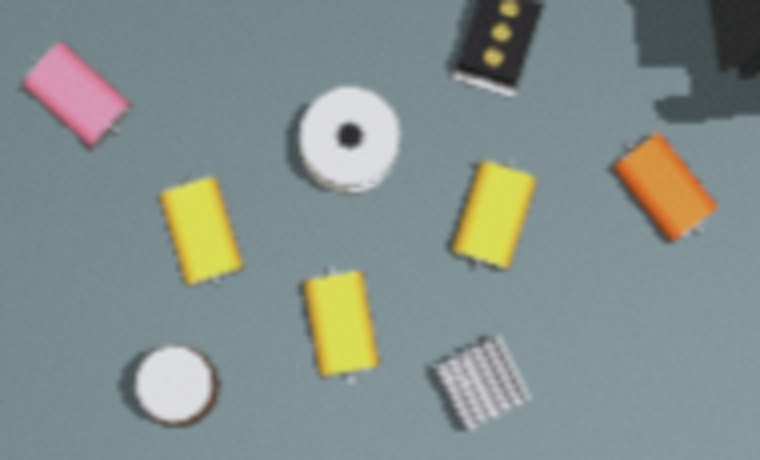

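View pics/cc.png

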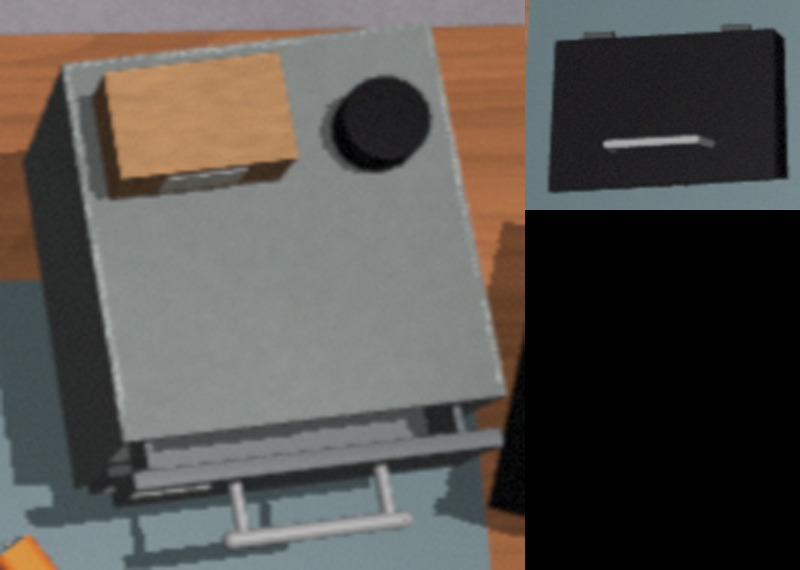

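The crop confirms the three yellow caps and the single module, cut off at the top of the crop but clear in the full picture. The pink, orange and other items are separate. The drawer is slightly ajar, with its handle bar running from cc (228,540) to (408,520). The lid is near shut, with its handle from (605,145) to (700,140).

```bash
python3 - <<'E'
from h import *
from scipy.optimize import least_squares
f=dict(np.load("top0.npz"))
P=lambda u,v:(355+u/3-.33,25+v/3-.33); C=lambda u,v:(50+(u-525)/2-.25,180+v/2-.25)
def T(x,y,a,p): c,s=np.cos(a),np.sin(a); return [x+c*p[0]-s*p[1],y+s*p[0]+c*p[1],p[2]]
cab=[((.25,.12,.15),P(65,65)),((.25,-.12,.15),P(430,27)),((0,-.12,.15),P(503,397)),((0,.12,.15),P(125,440))]
def rc(q): 
    r=[proj(f,T(*q[:3],p))-np.array(m) for p,m in cab]
    for s,m in((1,P(230,540)),(-1,P(409,520))): r.append(proj(f,T(*q[:3],(-q[3],s*.055,.12)))-np.array(m))
    return np.ravel(r)
s=least_squares(rc,[.6,-.35,.1,.06]); print("cab x y yaw handle-dist",s.x.round(4),s.fun.round(1))
def L(q,d,h,y): t=q[3]; return T(*q[:3],(-d*np.cos(t)+h*np.sin(t)*1,y,.05+d*np.sin(t)+h*np.cos(t)))
def rl(q):
    r=[]
    for (d,h,y),m in [((0,.008,.112),C(557,42)),((0,.008,-.112),C(777,31)),((.154,.008,-.112),C(787,178)),((.154,.008,.112),C(550,191)),((.115,.038,.042),C(606,145)),((.115,.038,-.042),C(699,140))]:
        r.append(proj(f,L(q,d,h,y))-np.array(m))
    return np.ravel(r)
s=least_squares(rl,[.55,.35,0,.02]); print("case x y yaw lid",s.x.round(4),s.fun.round(1))
q=s.x; print("lid handle",np.round(L(q,.115,.038,0),4), "edge",np.round(L(q,.154,0.004,0),4))
# module: dark blob
for u,v in((324,180),(315,188),(326,191),(321,168),(336,172)): print((u,v),ray(f,u,v,.022).round(4))
for n,u,v,z in(("reel",287,204,.034),("jar",243,266,.046),("hs",320,265,.025)): print(n,ray(f,u,v,z).round(3))
hsv=f["color"].astype(int); g=hsv.sum(2); m=((g<150)).astype(np.uint8); m[:160]=0;m[210:]=0;m[:,:300]=0;m[:,345:]=0
cs=cv2.findContours(m,0,2)[0]; c=max(cs,key=cv2.contourArea); r=cv2.minAreaRect(c);w=np.array([ray(f,*q,.021)[:2] for q in cv2.boxPoints(r)])
print(r,w.mean(0),w.round(4).tolist())
E
```

```text
cab x y yaw handle-dist [ 0.6148 -0.3252  0.0996  0.0647] [-0.4 -0.1  0.6 -1.3  1.5  0.  -0.1  0.8  0.4  0.3 -2.1  0.1]
case x y yaw lid [0.5827 0.331  0.0427 0.1035] [ 0.  -0.1  0.8 -1.5 -3.5  0.7 -0.3  1.5  2.6 -0.2  0.3 -0.5]
lid handle [0.4723 0.3263 0.0997] edge [0.4301 0.3245 0.0699]
(324, 180) [ 0.6184 -0.0844  0.022 ]
(315, 188) [ 0.6016 -0.0648  0.022 ]
(326, 191) [ 0.5947 -0.0878  0.022 ]
(321, 168) [ 0.6446 -0.0789  0.022 ]
(336, 172) [ 0.6352 -0.1104  0.022 ]
reel [ 0.567 -0.005  0.034]
jar [0.44  0.087 0.046]
hs [ 0.44  -0.07   0.025]
((324.04998779296875, 178.84999084472656), (14.546475410461426, 20.55480194091797), 18.43494987487793) [ 0.6211965 -0.0847151] [[0.6055, -0.0627], [0.6474, -0.0778], [0.6368, -0.1068], [0.595, -0.0915]]
```

```bash
cat >> h.py <<'E'
def go(x,y,z,yaw=None):
    "print offset to target in tool axes, in units of full rows"
    s=observe(); M=R.from_euler("xyz",s["tool_rot"]).as_matrix(); d=M.T@(np.array([x,y,z])-s["position"])/.02
    print("t",round(s["clock"],1),"pos",s["position"].round(4),"rpy",s["tool_rot"].round(3),"F",s["force"].round(1),"w",round(s["grip_width"],4))
    e=[] if yaw is None else (np.degrees(R.from_matrix(M.T@R.from_euler("xyz",[np.pi,0,yaw]).as_matrix()).as_rotvec())/6).round(2)
    print("rows:",d.round(2),"turn",e)
E
echo
```

Call:
move_arm --plan '[[[0,0,0,0,0,-1,-0.4],[0,0,0,0,0,-1,-0.4],[0,0,0,0,0,-1,-0.4],[0,0,0,0,0,-1,-0.4],[0,0,0,0,0,-1,-0.4],[0,0,0,0,0,-1,-0.4],[0,0,0,0,0,-1,-0.4],[0,0,0,0,0,-1,-0.4],[0,0,0,0,0,-1,-0.4],[0,0,0,0,0,-1,-0.4]]]' --grip_force 40

```text
clock: 1.1
position: [0.1826, -0.5975, 0.231]
tool_rot: [-3.141, -0.001, 1.348]
force: [0.4, -0.4, -0.0]
grip_width: 0.0255
finger_force: 0.0
```

Call:
move_arm --plan '[[[0,0,0,0,0,-1,-0.4],[0,0,0,0,0,-1,-0.4],[0,0,0,0,0,-1,-0.4],[0,0,0,0,0,-0.1,-0.4],[0,0,0,0,0,0,-0.4],[0,0,0,0,0,0,-0.4],[0,0,0,0,0,0,-0.4],[0,0,0,0,0,0,-0.4],[0,0,0,0,0,0,-0.4],[0,0,0,0,0,0,-0.4]]]'

```text
clock: 2.1
position: [0.1827, -0.5977, 0.2313]
tool_rot: [-3.142, 0.0, 1.668]
force: [-0.5, -0.4, 0.5]
grip_width: 0.0255
finger_force: 0.0
```

```bash
python3 -c "
from h import *
go(.5504,-.3316,.23,1.670)"
```

```text
t 2.1 pos [ 0.1827 -0.5977  0.2313] rpy [-3.142  0.     1.668] F [-0.5 -0.4  0.5] w 0.0255
rows: [11.45 19.59  0.06] turn [-0.    0.   -0.02]
```

Call:
move_arm --plan '[[[0.57,0.98,0,0,0,0,-0.4],[0.57,0.98,0,0,0,0,-0.4],[0.57,0.98,0,0,0,0,-0.4],[0.57,0.98,0,0,0,0,-0.4],[0.57,0.98,0,0,0,0,-0.4],[0.57,0.98,0,0,0,0,-0.4],[0.57,0.98,0,0,0,0,-0.4],[0.57,0.98,0,0,0,0,-0.4],[0.57,0.98,0,0,0,0,-0.4],[0.57,0.98,0,0,0,0,-0.4]]]'

```text
clock: 3.1
position: [0.3674, -0.4645, 0.2314]
tool_rot: [3.142, 0.0, 1.668]
force: [0.7, -0.9, -0.3]
grip_width: 0.0257
finger_force: 0.0
```

Call:
move_arm --plan '[[[0.57,0.98,0,0,0,0,-0.4],[0.57,0.98,0,0,0,0,-0.4],[0.57,0.98,0,0,0,0,-0.4],[0.57,0.98,0,0,0,0,-0.4],[0.57,0.98,0,0,0,0,-0.4],[0.57,0.98,0,0,0,0,-0.4],[0.57,0.98,0,0,0,0,-0.4],[0.57,0.98,0,0,0,0,-0.4],[0.57,0.98,0,0,0,0,-0.4],[0.57,0.98,0,0,0,0,-0.4]]]'

```text
clock: 4.1
position: [0.5513, -0.3319, 0.2313]
tool_rot: [-3.142, 0.0, 1.668]
force: [-0.4, -0.4, -0.4]
grip_width: 0.026
finger_force: 0.0
```

```bash
python3 -c "
from h import *
go(.5504,-.3316,.105,1.670)
f=cam('scene');save(f,'s1.png')
print(proj(f,[.5504,-.3316,.12]))"
```

```text
t 4.1 pos [ 0.5513 -0.3319  0.2313] rpy [-3.142  0.     1.668] F [-0.4 -0.4 -0.4] w 0.026
rows: [ 0.02 -0.04  6.32] turn [-0.    0.   -0.02]
[129.16206799 242.94956154]
```

Call:
move_arm --plan '[[[0,-0.04,0.8,0,0,0,-0.4],[0,0,0.8,0,0,0,-0.4],[0,0,0.8,0,0,0,-0.4],[0,0,0.8,0,0,0,-0.4],[0,0,0.6,0,0,0,-0.4],[0,0,0.6,0,0,0,-0.4],[0,0,0.5,0,0,0,-0.4],[0,0,0.5,0,0,0,-0.4],[0,0,0.5,0,0,0,-0.4],[0,0,0.4,0,0,0,-0.4]]]'

```text
clock: 5.15
position: [0.5498, -0.3326, 0.1045]
tool_rot: [-3.141, -0.0, 1.669]
force: [-0.7, -0.0, 0.1]
grip_width: 0.0257
finger_force: 0.0
```

Call:
move_arm --plan '[[[0,0,0,0,0,0,-1],[0,0,0,0,0,0,-1],[0,0,0,0,0,0,-1],[0,0,0,0,0,0,-1],[0,0,0,0,0,0,-1],[0,0,0,0,0,0,-1],[0,0,0,0,0,0,-1],[0,0,0,0,0,0,-1],[0,0,0,0,0,0,-1],[0,0,0,0,0,0,-1]]]'

```text
clock: 6.15
position: [0.5493, -0.3323, 0.1047]
tool_rot: [-3.14, -0.001, 1.669]
force: [1.2, -0.6, -25.8]
grip_width: 0.0094
finger_force: 38.6
```

Call:
move_arm --plan '[[[0,-0.4,-0.05,0,0,0,-1],[0,-0.7,-0.05,0,0,0,-1],[0,-0.7,0,0,0,0,-1],[0,-0.7,0,0,0,0,-1],[0,-0.7,0,0,0,0,-1],[0,-0.7,0,0,0,0,-1],[0,-0.7,0,0,0,0,-1],[0,-0.7,0,0,0,0,-1],[0,-0.6,0,0,0,0,-1],[0,-0.3,0,0,0,0,-1]]]'

```text
clock: 7.15
position: [0.4243, -0.3447, 0.1061]
tool_rot: [-3.139, -0.001, 1.668]
force: [2.4, -3.7, -44.8]
grip_width: 0.0094
finger_force: 38.5
```

```bash
python3 -c "
from h import *
go(.4208,-.3446,.105,1.670)"
```

```text
t 7.2 pos [ 0.4243 -0.3447  0.1061] rpy [-3.139e+00 -1.000e-03  1.668e+00] F [  2.4  -3.7 -44.8] w 0.0094
rows: [ 0.02 -0.17  0.06] turn [-0.02 -0.01 -0.02]
```

Call:
move_arm --plan '[[[0,0,0.1,0,0,0,-1],[0,-0.15,0.05,0,0,0,-1],[0,-0.1,0,0,0,0,-1],[0,-0.1,0,0,0,0,-1],[0,-0.1,0,0,0,0,-1],[0,-0.05,0,0,0,0,-1],[0,0,0,0,0,0,-1],[0,0,0,0,0,0,-1],[0,0,0,0,0,0,-1],[0,0,0,0,0,0,-1]]]'

```text
clock: 8.15
position: [0.4178, -0.3455, 0.1057]
tool_rot: [3.14, 0.001, 1.669]
force: [-0.5, 5.8, 2.1]
grip_width: 0.0093
finger_force: 43.1
```

Call:
move_arm --plan '[[[0,-0.1,0,0,0,0,-1],[0,-0.1,0,0,0,0,-1],[0,-0.1,0,0,0,0,-1],[0,0,0,0,0,0,-1],[0,0,0,0,0,0,-1],[0,0,0,0,0,0,-1],[0,0,0,0,0,0,-1],[0,0,0,0,0,0,-1],[0,0,0,0,0,0,-1],[0,0,0,0,0,0,-1]]]'

```text
clock: 9.15
position: [0.4117, -0.3461, 0.1057]
tool_rot: [3.14, 0.001, 1.669]
force: [-1.3, 5.0, 2.2]
grip_width: 0.0093
finger_force: 43.1
```

Still moving freely, so I'll keep pulling until force builds.

Call:
move_arm --plan '[[[0,-0.15,0,0,0,0,-1],[0,-0.15,0,0,0,0,-1],[0,-0.1,0,0,0,0,-1],[0,-0.1,0,0,0,0,-1],[0,0,0,0,0,0,-1],[0,0,0,0,0,0,-1],[0,0,0,0,0,0,-1],[0,0,0,0,0,0,-1],[0,0,0,0,0,0,-1],[0,0,0,0,0,0,-1]]]'

```text
clock: 10.15
position: [0.4088, -0.3464, 0.106]
tool_rot: [3.128, 0.003, 1.673]
force: [41.2, 3.0, -33.9]
grip_width: 0.0089
finger_force: 40.7
```

Call:
move_arm --plan '[[[0,0.12,0,0,0,0,-1],[0,0.06,0.05,0,0,0,-1],[0,0,0,0,0,0,-1],[0,0,0,0,0,0,-0.4],[0,0,0,0,0,0,-0.4],[0,0,0,0,0,0,-0.4],[0,0,0,0,0,0,-0.4],[0,0,-0.5,0,0,0,-0.4],[0,0,-1,0,0,0,-0.4],[0,0,-1,0,0,0,-0.4]]]'

```text
clock: 11.15
position: [0.404, -0.3468, 0.1544]
tool_rot: [-3.141, -0.0, 1.669]
force: [-0.9, -0.7, -0.1]
grip_width: 0.0256
finger_force: 0.0
```

Call:
move_arm --plan '[[[0,0,-1,0,0,0,-0.4],[0,0,-1,0,0,0,-0.4],[0,0,-1,0,0,0,-0.4],[0,0,-1,0,0,0,-0.4],[0,0,-1,0,0,0,-0.4],[0,0,0,0,0,0.3,-0.4],[0,0,0,0,0,0.24,-0.4],[0,0,0,0,0,0,-0.4],[0,0,0,0,0,0,-0.4],[0,0,0,0,0,0,-0.4]]]'

```text
clock: 12.15
position: [0.404, -0.3467, 0.2528]
tool_rot: [-3.141, -0.001, 1.613]
force: [-0.5, 0.2, -0.1]
grip_width: 0.0256
finger_force: 0.0
```

```bash
python3 -c "
from h import *
go(.4723,.3263,.25,1.613)"
```

```text
t 12.2 pos [ 0.404  -0.3467  0.2528] rpy [-3.141e+00 -1.000e-03  1.613e+00] F [-0.5  0.2 -0.1] w 0.0256
rows: [33.48  4.82  0.16] turn [-0.01 -0.01 -0.  ]
```

Call:
move_arm --plan '[[[0.96,0.2,0,0,0,0,-0.4],[0.96,0.2,0,0,0,0,-0.4],[0.96,0.2,0,0,0,0,-0.4],[0.96,0.2,0,0,0,0,-0.4],[0.96,0.2,0,0,0,0,-0.4],[0.96,0.2,0,0,0,0,-0.4],[0.96,0.2,0,0,0,0,-0.4],[0.96,0.2,0,0,0,0,-0.4],[0.96,0.2,0,0,0,0,-0.4],[0.96,0.2,0,0,0,0,-0.4]]]'

```text
clock: 13.15
position: [0.4362, -0.1525, 0.2531]
tool_rot: [-3.141, -0.0, 1.612]
force: [-0.0, 0.5, -0.2]
grip_width: 0.0254
finger_force: 0.0
```

Call:
move_arm --plan '[[[0.96,0.2,0,0,0,0,-0.4],[0.96,0.2,0,0,0,0,-0.4],[0.96,0.2,0,0,0,0,-0.4],[0.96,0.2,0,0,0,0,-0.4],[0.96,0.2,0,0,0,0,-0.4],[0.96,0.2,0,0,0,0,-0.4],[0.96,0.2,0,0,0,0,-0.4],[0.96,0.2,0,0,0,0,-0.4],[0.96,0.2,0,0,0,0,-0.4],[0.96,0.2,0,0,0,0,-0.4]]]'

```text
clock: 14.15
position: [0.4682, 0.0409, 0.2531]
tool_rot: [-3.141, -0.0, 1.612]
force: [0.0, 0.3, -0.6]
grip_width: 0.0259
finger_force: 0.0
```

Call:
move_arm --plan '[[[0.96,0.2,0,0,0,0,-0.4],[0.96,0.2,0,0,0,0,-0.4],[0.96,0.2,0,0,0,0,-0.4],[0.96,0.2,0,0,0,0,-0.4],[0.96,0,0,0,0,0,-0.4],[0.96,0,0,0,0,0,-0.4],[0.96,0,0,0,0,0,-0.4],[0.96,0,0,0,0,0,-0.4],[0.96,0,0,0,0,0,-0.4],[0.96,0,0,0,0,0,-0.4]]]'

```text
clock: 15.15
position: [0.4761, 0.2333, 0.253]
tool_rot: [-3.141, 0.0, 1.612]
force: [0.7, 1.0, 0.3]
grip_width: 0.0255
finger_force: 0.0
```

```bash
python3 - <<'E'
from h import *
go(.4723,.3263,.25,1.613)
t=cam("top"); s=cam("scene"); np.savez("top1.npz",**t); np.savez("scene1.npz",**s)
a=cv2.resize(s["color"][140:225,325:450],None,fx=4,fy=4,interpolation=cv2.INTER_CUBIC)
b=cv2.resize(t["color"][150:260,365:530],None,fx=3,fy=3,interpolation=cv2.INTER_CUBIC)
W=np.zeros((600,800,3),np.uint8); W[:340,:500]=a; W[:,500:]=0
c=cv2.resize(t["color"][150:255,370:530],None,fx=2.4,fy=2.4,interpolation=cv2.INTER_CUBIC); W[340:340+c.shape[0],:c.shape[1]]=c
save(dict(color=W),"p1.png"); print(c.shape)
E
```

```text
t 15.2 pos [0.4761 0.2333 0.253 ] rpy [-3.141  0.     1.612] F [0.7 1.  0.3] w 0.0255
rows: [4.65 0.   0.15] turn [-0.01  0.   -0.01]
(252, 384, 3)
```

View pics/p1.png

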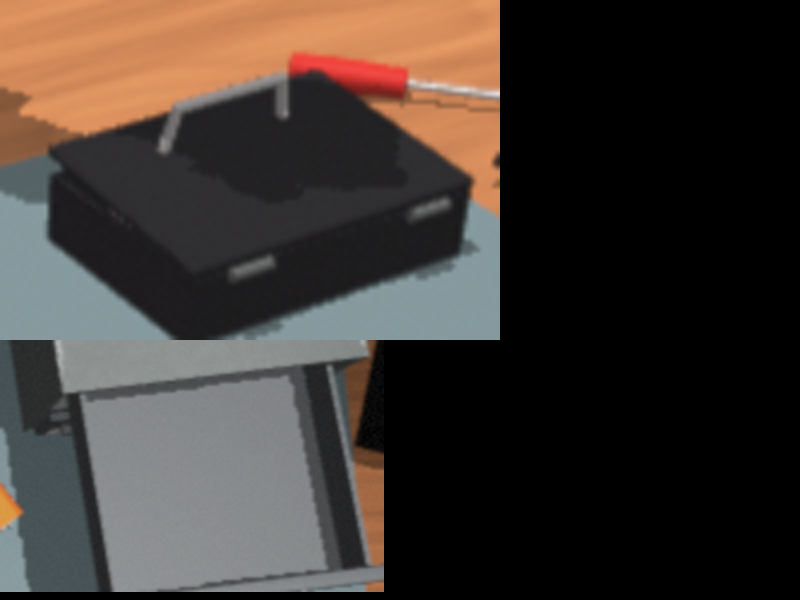

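```bash
cat > fit.py <<'E'
from h import *
from scipy.optimize import least_squares
f=dict(np.load("top0.npz")); g=dict(np.load("scene1.npz"))
C=lambda u,v:(50+(u-525)/2-.25,180+v/2-.25); S=lambda u,v:(325+u/4-.37,140+v/4-.37)
def T(x,y,a,p): c,s=np.cos(a),np.sin(a); return [x+c*p[0]-s*p[1],y+s*p[0]+c*p[1],p[2]]
def L(q,d,h,y): t=q[3]; return T(*q[:3],(-d*np.cos(t)+h*np.sin(t),y,.05+d*np.sin(t)+h*np.cos(t)))
H=.006
top=[((0,H,.112),C(557,42)),((0,H,-.112),C(777,31)),((.154,H,-.112),C(787,178)),((.154,H,.112),C(550,191)),((.115,.038,.042),C(606,145)),((.115,.038,-.042),C(699,140))]
sc=[((0,H,-.112),S(195,275)),((0,H,.112),S(472,180)),((.154,H,-.112),S(50,150)),((.154,H,.112),S(320,72)),((.115,.038,-.042),S(180,105)),((.115,.038,.042),S(285,78))]
r=lambda q:np.ravel([proj(k,L(q,*p))-np.array(m) for k,l in((f,top),(g,sc)) for p,m in l])
s=least_squares(r,[.55,.35,0,.02],loss="soft_l1"); q=s.x
print("case",q.round(4),r(q).round(1)); print("handle",np.round(L(q,.115,.038,0),4))
E
python3 fit.py; python3 -c "
from h import *
go(.4723,.3263,.25,1.613)"
```

```text
case [0.5838 0.3337 0.0383 0.0914] [-0.8 -0.6 -0.3 -1.5 -4.8  0.7 -1.1  1.   1.3 -0.5 -1.2 -0.6 -1.   0.8
  0.4  1.  -1.5 -0.2 -1.2 -0.4 -1.1  1.4 -1.4  0.6]
handle [0.4728 0.3295 0.0983]
t 15.2 pos [0.4756 0.2351 0.2531] rpy [-3.141e+00 -1.000e-03  1.615e+00] F [-0.8 -0.7  0.5] w 0.0253
rows: [4.56 0.04 0.16] turn [-0.01 -0.01  0.02]
```

Call:
move_arm --plan '[[[0.95,0.05,0,0,0,0,0],[0.95,0,0,0,0,0,0],[0.95,0,0,0,0,0,0],[0.95,0,0,0,0,0,0],[0.92,0,0,0,0,0,0],[0,0,1,0,0,0,0],[0,0,1,0,0,0,0],[0,0,1,0,0,0,0],[0,0,1,0,0,0,0],[0,0,1,0,0,0,0]]]'

```text
clock: 16.25
position: [0.4735, 0.3262, 0.1522]
tool_rot: [-3.141, 0.0, 1.612]
force: [0.0, 0.6, 0.1]
grip_width: 0.0425
finger_force: 0.0
```

Call:
move_arm --plan '[[[0,0,1,0,0,0,0],[0,0,0.9,0,0,0,0],[0,0,0.8,0,0,0,0],[0,0,0.7,0,0,0,0],[0,0,0,0,0,0,-1],[0,0,0,0,0,0,-1],[0,0,0,0,0,0,-1],[0,0,0,0,0,0,-1],[0,0,0,0,0,0,-1],[0,0,0,0,0,0,-1]]]' --grip_force 25

```text
clock: 17.25
position: [0.4729, 0.3271, 0.086]
tool_rot: [-3.141, -0.0, 1.612]
force: [-4.6, -0.2, -1.3]
grip_width: 0.0064
finger_force: 24.4
```

Call:
move_arm --plan '[[[0,0.15,-0.31,0,0,0,-1],[0,0.16,-0.31,0,0,0,-1],[0,0.2,-0.29,0,0,0,-1],[0,0.2,-0.29,0,0,0,-1],[0,0.2,-0.29,0,0,0,-1],[0,0.25,-0.25,0,0,0,-1],[0,0.25,-0.25,0,0,0,-1],[0,0.25,-0.25,0,0,0,-1],[0,0.29,-0.2,0,0,0,-1],[0,0.29,-0.2,0,0,0,-1]]]'

```text
clock: 18.25
position: [0.5165, 0.3289, 0.1399]
tool_rot: [-3.139, 0.001, 1.613]
force: [-14.9, -5.9, 15.6]
grip_width: 0.0069
finger_force: 25.4
```

Call:
move_arm --plan '[[[0,0.29,-0.2,0,0,0,-1],[0,0.32,-0.15,0,0,0,-1],[0,0.32,-0.15,0,0,0,-1],[0,0.32,-0.15,0,0,0,-1],[0,0.34,-0.09,0,0,0,-1],[0,0.34,-0.09,0,0,0,-1],[0,0.34,-0.09,0,0,0,-1],[0,0.35,-0.03,0,0,0,-1],[0,0.35,-0.03,0,0,0,-1],[0,0,0,0,0,0,-1]]]'

```text
clock: 19.25
position: [0.5789, 0.3312, 0.1591]
tool_rot: [3.14, -0.001, 1.611]
force: [0.4, -3.7, 9.1]
grip_width: 0.0066
finger_force: 25.9
```

```bash
python3 - <<'E'
from h import *
go(.4723,.3263,.25,1.613)
s=cam("scene"); save(dict(color=cv2.resize(s["color"][60:240,300:500],None,fx=3,fy=3)),"p2.png")
E
```

```text
t 19.2 pos [0.5789 0.3312 0.1591] rpy [ 3.140e+00 -1.000e-03  1.611e+00] F [ 0.4 -3.7  9.1] w 0.0066
rows: [-0.03 -5.33 -4.55] turn [ 0.02 -0.01 -0.02]
```

View pics/p2.png

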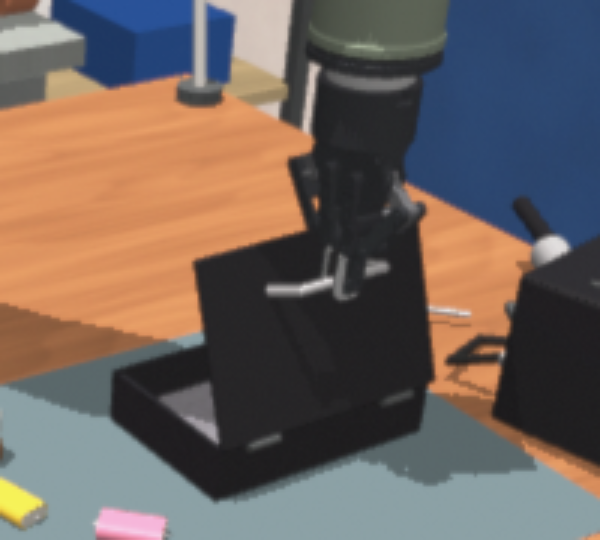

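Call:
move_arm --plan '[[[0,0,0,0,0,0,-0.5],[0,0,0,0,0,0,-0.5],[0,0,0,0,0,0,-0.5],[0,0,-0.5,0,0,0,-0.5],[0,0,-1,0,0,0,-0.5],[0,0,-1,0,0,0,-0.5],[0,0,-1,0,0,0,-0.5],[0,0,-1,0,0,0,-1],[0,0,-0.5,0,0,0,-1],[0,-1,0,0,0,0,-1]]]'

```text
clock: 20.3
position: [0.5591, 0.3303, 0.259]
tool_rot: [3.139, -0.001, 1.61]
force: [-0.6, -0.9, -0.4]
grip_width: -0.0001
finger_force: 0.0
```

Call:
move_arm --plan '[[[0,-1,0,0,0,0,-1],[0,-1,0,0,0,0,-1],[0,-1,0,0,0,0,-1],[0,-1,0,0,0,0,-1],[0,-1,0,0,0,0,-1],[0,0,1,0,0,0,-1],[0,0,1,0,0,0,-1],[0,0,1,0,0,0,-1],[0,0,1,0,0,0,-1],[0,0,0.8,0,0,0,-1]]]'

```text
clock: 21.3
position: [0.4573, 0.3261, 0.1607]
tool_rot: [-3.141, 0.0, 1.612]
force: [0.2, -0.2, 0.1]
grip_width: -0.0005
finger_force: 0.0
```

Call:
move_arm --plan '[[[0,0.6,0,0,0,0,-1],[0,0.6,0,0,0,0,-1],[0,0.5,0,0,0,0,-1],[0,0.5,0,0,0,0,-1],[0,0.5,0,0,0,0,-1],[0,0.4,0,0,0,0,-1],[0,0.4,0,0,0,0,-1],[0,0.4,0,0,0,0,-1],[0,0.4,0,0,0,0,-1],[0,0.4,0,0,0,0,-1]]]'

```text
clock: 22.3
position: [0.5534, 0.3306, 0.1644]
tool_rot: [3.138, -0.001, 1.611]
force: [-6.9, -8.9, 39.5]
grip_width: -0.0002
finger_force: 20.3
```

Call:
move_arm --plan '[[[0,-0.3,0,0,0,0,-1],[0,-0.3,-0.2,0,0,0,-1],[0,0,-0.4,0,0,0,-1],[0,0,-0.4,0,0,0,-1],[0,0,0,0,0,0,-1],[0,0.2,0,0,0,0,-1],[0,0.2,0,0,0,0,-1],[0,0.2,0,0,0,0,-1],[0,0,0,0,0,0,-1],[0,0,0,0,0,0,-1]]]'

```text
clock: 23.3
position: [0.5516, 0.3301, 0.1814]
tool_rot: [-3.141, 0.0, 1.612]
force: [-0.0, 0.9, 0.3]
grip_width: -0.0
finger_force: 0.0
```

```bash
python3 - <<'E'
from h import *
go(.58,.33,.18,1.613)
s=cam("scene"); save(dict(color=cv2.resize(s["color"][60:240,300:500],None,fx=3,fy=3)),"p3.png")
E
```

```text
t 23.3 pos [0.5516 0.3301 0.1814] rpy [-3.141  0.     1.612] F [-0.   0.9  0.3] w -0.0
rows: [-0.07  1.42  0.07] turn [-0.    0.   -0.01]
```

View pics/p3.png

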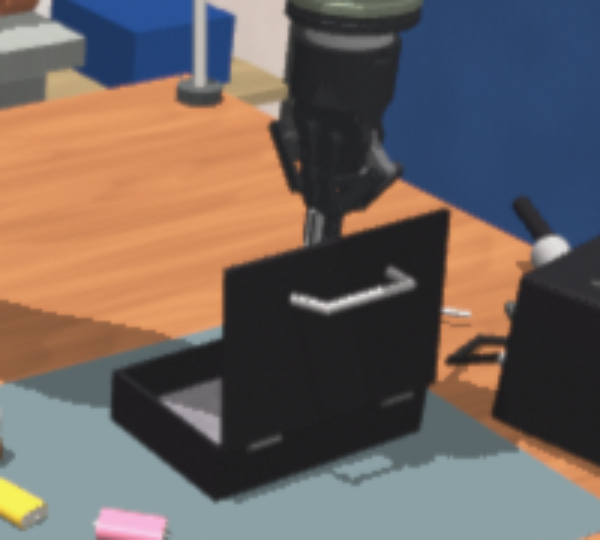

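Call:
move_arm --plan '[[[0,0.3,0,0,0,0,-1],[0,0.3,0,0,0,0,-1],[0,0.3,0,0,0,0,-1],[0,0.25,0,0,0,0,-1],[0,0.2,0,0,0,0,-1],[0,0.15,0,0,0,0,-1],[0,0.15,0,0,0,0,-1],[0,0.1,0,0,0,0,-1],[0,0.1,0,0,0,0,-1],[0,0,0,0,0,0,-1]]]'

```text
clock: 24.35
position: [0.5888, 0.3317, 0.1817]
tool_rot: [3.141, -0.0, 1.612]
force: [0.1, 0.2, -1.1]
grip_width: 0.0
finger_force: 0.0
```

Call:
move_arm --plan '[[[0,0.15,0,0,0,0,-1],[0,0.15,0,0,0,0,-1],[0,0.15,0,0,0,0,-1],[0,0.15,0,0,0,0,-1],[0,0.1,0,0,0,0,-1],[0,0.1,0,0,0,0,-1],[0,0,0,0,0,0,-1],[0,0,0,0,0,0,-1],[0,0,0,0,0,0,-1],[0,0,0,0,0,0,-1]]]'

```text
clock: 25.35
position: [0.5982, 0.3323, 0.1814]
tool_rot: [-3.13, 0.004, 1.615]
force: [-49.1, -14.0, 24.6]
grip_width: -0.0002
finger_force: 26.3
```

```bash
python3 - <<'E'
from h import *
go(.58,.33,.18,1.613)
s=cam("scene"); save(dict(color=cv2.resize(s["color"][60:240,300:500],None,fx=3,fy=3)),"p4.png")
E
```

```text
t 25.4 pos [0.5982 0.3323 0.1814] rpy [-3.13   0.004  1.615] F [-49.1 -14.   24.6] w -0.0002
rows: [-0.08 -0.91  0.08] turn [-0.11  0.04  0.02]
```

View pics/p4.png

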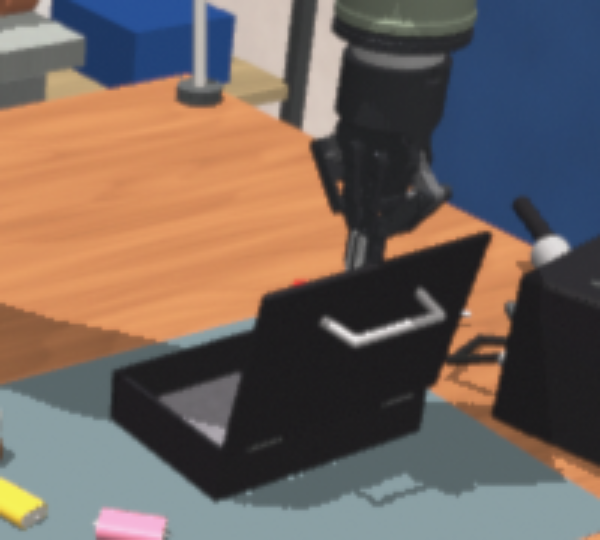

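Call:
move_arm --plan '[[[0,-0.3,0,0,0,0,-1],[0,-1,0,0,0,0,-1],[0,-1,0,0,0,0,-1],[0,-1,-0.6,0,0,0,-0.5],[0,-0.5,-1,0,0,-1,0],[0,0,-1,0,0,-1,0.1],[0,0,-0.5,0,0,-1,0.1],[0,0,0,0,0,-1,0.1],[0,0,0,0,0,-1,0.1],[0,0,0,0,0,-1,0.1]]]'

```text
clock: 26.4
position: [0.5291, 0.3293, 0.244]
tool_rot: [3.141, 0.0, 2.244]
force: [0.1, -0.5, 0.1]
grip_width: 0.0473
finger_force: 0.0
```

Call:
move_arm --plan '[[[0,0,0,0,0,-1,0.1],[0,0,0,0,0,-1,0.1],[0,0,0,0,0,-1,0.1],[0,0,0,0,0,-1,0.1],[0,0,0,0,0,-1,0.1],[0,0,0,0,0,-0.3,0.1],[0,0,0,0,0,0,0.1],[0,0,0,0,0,0,0.1],[0,0,0,0,0,0,0.1],[0,0,0,0,0,0,0.1]]]'

```text
clock: 27.4
position: [0.5286, 0.3293, 0.2438]
tool_rot: [3.142, 0.0, 2.794]
force: [0.1, -0.2, -0.9]
grip_width: 0.047
finger_force: 0.0
```

```bash
cat > look.py <<'E'
from h import *
f=cam("top"); im=np.ascontiguousarray(f["color"][:,:,::-1])
hsv=cv2.cvtColor(im,cv2.COLOR_BGR2HSV)
m=cv2.inRange(hsv,(24,140,90),(34,255,255)); m[:,:60]=0;m[:,500:]=0
for c in cv2.findContours(m,0,2)[0]:
    if cv2.contourArea(c)<80: continue
    r=cv2.minAreaRect(c); w=np.array([ray(f,*q,.016)[:2] for q in cv2.boxPoints(r)]); e=w[1]-w[0]; g=w[2]-w[1]
    l=e if np.hypot(*e)>np.hypot(*g) else g
    print("cap",np.round(r[0]),w.mean(0).round(4),"yaw",np.degrees(np.arctan2(l[1],l[0])).round(1)%180,np.hypot(*e).round(3),np.hypot(*g).round(3))
g=im.astype(int).sum(2); m=(g<150).astype(np.uint8); m[:160]=0;m[215:]=0;m[:,295:300]=0;m[:,:295]=0;m[:,345:]=0
cs=[c for c in cv2.findContours(m,0,2)[0] if cv2.contourArea(c)>100]
for c in cs:
    r=cv2.minAreaRect(c);w=np.array([ray(f,*q,.021)[:2] for q in cv2.boxPoints(r)]); print("mod",np.round(r[0]),w.mean(0).round(4),r[1:])
E
python3 look.py; python3 -c "
from h import *
go(.621,-.085,.22,np.radians(160))"
```

```text
cap [285. 250.] [0.4723 0.0007] yaw 8.599999999999994 0.027 0.048
cap [250. 227.] [0.5224 0.0736] yaw 15.800000000000011 0.027 0.047
cap [324. 223.] [ 0.5276 -0.0812] yaw 161.2 0.047 0.027
t 27.4 pos [0.5286 0.3293 0.2438] rpy [3.142 0.    2.795] F [-1.   0.1 -0.9] w 0.0468
rows: [-11.39 -17.91   1.19] turn [0.   0.   0.02]
```

```bash
python3 - <<'E'
from h import *
f=cam("top"); np.savez("top2.npz",**f)
save(dict(color=cv2.resize(f["color"][100:300,180:400],None,fx=3,fy=3,interpolation=cv2.INTER_CUBIC)),"p5.png")
E
```

```text
(no output)
```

View pics/p5.png

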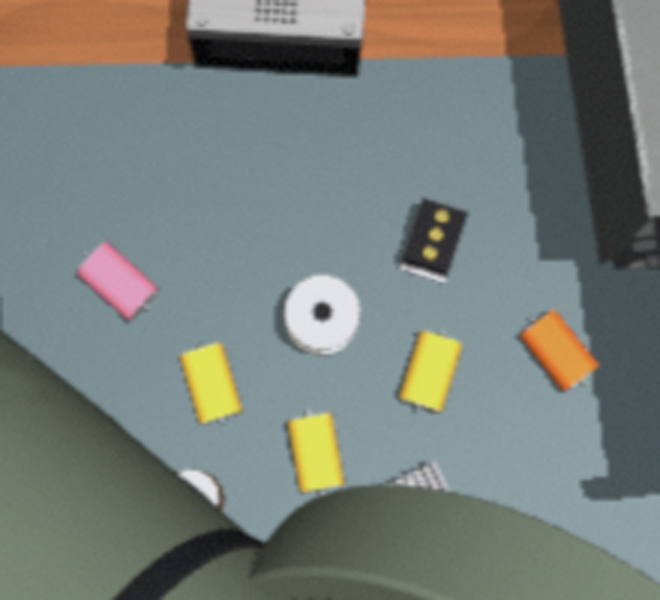

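Call:
move_arm --plan '[[[-0.64,-1,0,0,0,0,0.1],[-0.64,-1,0,0,0,0,0.1],[-0.64,-1,0,0,0,0,0.1],[-0.64,-1,0,0,0,0,0.1],[-0.64,-1,0,0,0,0,0.1],[-0.64,-1,0,0,0,0,0.1],[-0.64,-1,0,0,0,0,0.1],[-0.64,-1,0,0,0,0,0.1],[-0.64,-1,0,0,0,0,0.1],[-0.64,-1,0,0,0,0,0.1]]]'

```text
clock: 28.5
position: [0.5813, 0.0967, 0.2438]
tool_rot: [-3.142, 0.0, 2.795]
force: [-0.9, 0.3, -0.2]
grip_width: 0.0467
finger_force: 0.0
```

Call:
move_arm --plan '[[[-0.63,-1,0,0,0,0,0.1],[-0.63,-1,0,0,0,0,0.1],[-0.63,-1,0,0,0,0,0.1],[-0.63,-1,0,0,0,0,0.1],[-0.63,-1,0,0,0,0,0.1],[-0.63,-1,0,0,0,0,0.1],[-0.63,-1,0,0,0,0,0.1],[-0.63,-0.94,0,0,0,-0.23,0.1],[0,0,1,0,0,0,0.1],[0,0,1,0,0,0,0.1]]]'

```text
clock: 29.5
position: [0.6223, -0.0868, 0.2033]
tool_rot: [3.142, 0.001, 2.818]
force: [0.7, 0.7, 0.2]
grip_width: 0.0468
finger_force: 0.0
```

```bash
python3 -c "
from h import *
go(.622,-.086,.004,np.radians(161.5))"
```

```text
t 29.5 pos [ 0.6223 -0.0868  0.2033] rpy [3.142e+00 1.000e-03 2.818e+00] F [0.7 0.7 0.2] w 0.0468
rows: [0.03 0.03 9.97] turn [ 0.    0.01 -0.01]
```

Call:
move_arm --plan '[[[0,0,1,0,0,0,0.1],[0,0,1,0,0,0,0.1],[0,0,1,0,0,0,0.1],[0,0,1,0,0,0,0.1],[0,0,1,0,0,0,0.1],[0,0,1,0,0,0,0.1],[0,0,1,0,0,0,0.1],[0,0,1,0,0,0,0.1],[0,0,1,0,0,0,0.1],[0,0,0.5,0,0,0,0.1]]]'

```text
clock: 30.5
position: [0.6213, -0.0858, 0.0114]
tool_rot: [-3.141, -0.002, 2.82]
force: [-0.8, 1.2, -0.5]
grip_width: 0.0466
finger_force: 0.0
```

Call:
move_arm --plan '[[[0,0,0.4,0,0,0,0.1],[0,0,0,0,0,0,0.1],[0,0,0,0,0,0,-1],[0,0,0,0,0,0,-1],[0,0,0,0,0,0,-1],[0,0,0,0,0,0,-1],[0,0,0,0,0,0,-1],[0,0,0,0,0,0,-1],[0,0,0,0,0,0,-1],[0,0,0,0,0,0,-1]]]' --grip_force 30

```text
clock: 31.5
position: [0.6224, -0.086, 0.0063]
tool_rot: [3.142, 0.001, 2.819]
force: [-1.6, -0.6, 6.3]
grip_width: 0.033
finger_force: 31.4
```

Call:
move_arm --plan '[[[0,0,-0.4,0,0,0,-1],[0,0,-1,0,0,0,-1],[0,0,-1,0,0,0,-1],[0,0,-1,0,0,0,-1],[0,0,-1,0,0,0,-1],[0,0,-1,0,0,0,-1],[0,0,-1,0,0,0,-1],[0.3,0.5,0,0,0,0,-1],[0.6,0.9,0,0,0,0,-1],[0.6,0.9,0,0,0,0,-1]]]'

```text
clock: 32.5
position: [0.6076, -0.0319, 0.1341]
tool_rot: [3.142, 0.0, 2.819]
force: [-0.0, 1.2, -0.3]
grip_width: 0.0331
finger_force: 30.5
```

Call:
move_arm --plan '[[[0.66,0.95,0,0,0,0,-1],[0.66,0.95,0,0,0,0,-1],[0.66,0.95,0,0,0,0,-1],[0.66,0.95,0,0,0,0,-1],[0.66,0.95,0,0,0,0,-1],[0.66,0.95,0,0,0,0,-1],[0.66,0.95,0,0,0,0,-1],[0.66,0.95,0,0,0,0,-1],[0.66,0.95,0,0,0,0,-1],[0.66,0.95,0,0,0,0,-1]]]'

```text
clock: 33.5
position: [0.5422, 0.1905, 0.134]
tool_rot: [-3.141, -0.0, 2.82]
force: [0.1, -0.6, -1.4]
grip_width: 0.0331
finger_force: 30.5
```

```bash
python3 -c "
from h import *
go(.505,.331,.019,np.radians(161.5))"
```

```text
t 33.5 pos [0.5422 0.1905 0.134 ] rpy [-3.141 -0.     2.82 ] F [ 0.1 -0.6 -1.4] w 0.0331
rows: [3.99 6.08 5.75] turn [-0.   -0.    0.01]
```

Call:
move_arm --plan '[[[0.57,0.87,0,0,0,0,-1],[0.57,0.87,0,0,0,0,-1],[0.57,0.87,0,0,0,0,-1],[0.57,0.87,0,0,0,0,-1],[0.57,0.87,0,0,0,0,-1],[0.57,0.87,0,0,0,0,-1],[0.57,0.87,0,0,0,0,-1],[0,0,0.7,0,0,0,-1],[0,0,0.7,0,0,0,-1],[0,0,0.7,0,0,0,-1]]]'

```text
clock: 34.5
position: [0.5059, 0.3291, 0.0904]
tool_rot: [-3.141, -0.0, 2.819]
force: [0.1, 0.5, 0.1]
grip_width: 0.0334
finger_force: 30.5
```

Call:
move_arm --plan '[[[0,0,0.6,0,0,0,-1],[0,0,0.6,0,0,0,-1],[0,0,0.6,0,0,0,-1],[0,0,0.5,0,0,0,-1],[0,0,0.4,0,0,0,-1],[0,0,0.3,0,0,0,-1],[0,0,0.2,0,0,0,-1],[0,0,0.2,0,0,0,-1],[0,0,0.1,0,0,0,-1],[0,0,0,0,0,0,-1]]]'

```text
clock: 35.5
position: [0.506, 0.33, 0.0216]
tool_rot: [3.142, -0.0, 2.819]
force: [-0.1, 0.6, -0.8]
grip_width: 0.0334
finger_force: 30.5
```

Call:
move_arm --plan '[[[0,0,0.1,0,0,0,-1],[0,0,0.1,0,0,0,-1],[0,0,0,0,0,0,-1],[0,0,0,0,0,0,-0.1],[0,0,0,0,0,0,0.1],[0,0,0,0,0,0,0.1],[0,0,0,0,0,0,0.1],[0,0,-0.3,0,0,0,0.1],[0,0,-0.7,0,0,0,0.1],[0,0,-1,0,0,0,0.1]]]'

```text
clock: 36.5
position: [0.5056, 0.33, 0.0588]
tool_rot: [-3.141, -0.001, 2.82]
force: [-1.1, -1.2, 0.4]
grip_width: 0.0469
finger_force: 0.0
```

Call:
move_arm --plan '[[[0,0,-1,0,0,0,0.1],[0,0,-1,0,0,0,0.1],[0,0,-1,0,0,0,0.1],[0,0,-1,0,0,-1,0.1],[0,0,0,0,0,-1,0.1],[0,0,0,0,0,-1,0.1],[0,0,0,0,0,-1,0.1],[0,0,0,0,0,-1,0.1],[0,0,0,0,0,-0.72,0.1],[0,0,0,0,0,0,0.1]]]'

```text
clock: 37.5
position: [0.5062, 0.33, 0.1392]
tool_rot: [3.141, 0.001, -2.864]
force: [-0.6, -0.9, -0.1]
grip_width: 0.047
finger_force: 0.0
```

```bash
python3 look.py; python3 -c "
from h import *
go(.5224,.0736,.004,np.radians(195.8))"
```

```text
t 37.5 pos [0.5061 0.33   0.139 ] rpy [ 3.141e+00  1.000e-03 -2.867e+00] F [-0.4  0.2  0.3] w 0.0466
rows: [  2.71 -12.56   6.74] turn [ 0.    0.01 -0.01]
```

```bash
cat > look2.py <<'E'
from h import *
for n in("top","scene"):
    f=cam(n); im=np.ascontiguousarray(f["color"][:,:,::-1]); hsv=cv2.cvtColor(im,cv2.COLOR_BGR2HSV)
    m=cv2.inRange(hsv,(22,120,60),(35,255,255)); m[:,:60]=0;m[:,480:]=0
    for c in cv2.findContours(m,0,2)[0]:
        if cv2.contourArea(c)<25: continue
        M=cv2.moments(c); u,v=M["m10"]/M["m00"],M["m01"]/M["m00"]; r=cv2.minAreaRect(c); w=np.array([ray(f,*q,.016)[:2] for q in cv2.boxPoints(r)]); e=w[1]-w[0]; g=w[2]-w[1]
        l=e if np.hypot(*e)>np.hypot(*g) else g
        print(n,round(u),round(v),ray(f,u,v,.012)[:2].round(4),"yaw",np.degrees(np.arctan2(l[1],l[0])).round(1)%180,cv2.contourArea(c), "| if in drawer", ray(f,u,v,.104)[:2].round(3))
    save(f,n+"_last.png")
E
python3 look2.py
```

```text
scene 245 244 [ 0.5205 -0.0785] yaw 160.9 159.0 | if in drawer [ 0.638 -0.125]
scene 302 226 [0.5175 0.0721] yaw 14.2 160.0 | if in drawer [0.635 0.005]
scene 266 223 [4.66e-01 1.00e-04] yaw 2.4 148.0 | if in drawer [ 0.591 -0.057]
```

Call:
move_arm --plan '[[[0.21,-0.97,0,0,0,0,0.1],[0.21,-0.97,0,0,0,0,0.1],[0.21,-0.97,0,0,0,0,0.1],[0.21,-0.97,0,0,0,0,0.1],[0.21,-0.97,0,0,0,0,0.1],[0.21,-0.97,0,0,0,0,0.1],[0.21,-0.97,0,0,0,0,0.1],[0.21,-0.97,0,0,0,0,0.1],[0.21,-0.97,0,0,0,0,0.1],[0.21,-0.97,0,0,0,0,0.1]]]'

```text
clock: 38.65
position: [0.5186, 0.1312, 0.1381]
tool_rot: [-3.141, 0.0, -2.866]
force: [0.4, 0.8, -0.7]
grip_width: 0.0467
finger_force: 0.0
```

Call:
move_arm --plan '[[[0.21,-0.97,0,0,0,0,0.1],[0.21,-0.97,0,0,0,0,0.1],[0.2,-0.92,0,0,0,0,0.1],[0,0,1,0,0,0,0.1],[0,0,1,0,0,0,0.1],[0,0,1,0,0,0,0.1],[0,0,0.5,0,0,0,0.1],[0,0,0,0,0,0,0.1],[0,0,0,0,0,0,0.1],[0,0,0,0,0,0,0.1]]]'

```text
clock: 39.65
position: [0.5227, 0.0737, 0.0686]
tool_rot: [-3.141, 0.001, -2.865]
force: [0.6, -0.3, -0.7]
grip_width: 0.0468
finger_force: 0.0
```

```bash
python3 look2.py; python3 -c "
from h import *
go(.5224,.0736,.004,np.radians(195.8))"
```

```text
scene 245 244 [ 0.5208 -0.0786] yaw 160.9 156.5 | if in drawer [ 0.638 -0.125]
scene 302 226 [0.5168 0.0718] yaw 14.2 161.0 | if in drawer [0.635 0.005]
scene 266 223 [4.653e-01 4.000e-04] yaw 2.4 153.0 | if in drawer [ 0.59  -0.057]
t 39.8 pos [0.5227 0.0736 0.0684] rpy [-3.141e+00  1.000e-03 -2.865e+00] F [0.6 0.1 0. ] w 0.0474
rows: [0.02 0.01 3.22] turn [-0.    0.01  0.01]
```

Call:
move_arm --plan '[[[0,0,0.9,0,0,0,0.1],[0,0,0.9,0,0,0,0.1],[0,0,0.8,0,0,0,0.1],[0,0,0.6,0,0,0,0.1],[0,0,0,0,0,0,0.1],[0,0,0,0,0,0,-1],[0,0,0,0,0,0,-1],[0,0,0,0,0,0,-1],[0,0,0,0,0,0,-1],[0,0,0,0,0,0,-1]]]'

```text
clock: 40.75
position: [0.5227, 0.0736, 0.0044]
tool_rot: [-3.141, 0.001, -2.865]
force: [-1.0, 0.3, 7.6]
grip_width: 0.0306
finger_force: 30.2
```

Call:
move_arm --plan '[[[0,0,-0.4,0,0,0,-1],[0,0,-1,0,0,0,-1],[0,0,-1,0,0,0,-1],[0,0,-1,0,0,0,-1],[0,0,-1,0,0,0,-1],[0,0,-1,0,0,0.7,-1],[0,0,-1,0,0,1,-1],[0,0,-1,0,0,1,-1],[0,0,-1,0,0,1,-1],[0,0,-0.8,0,0,0,-1]]]'

```text
clock: 41.75
position: [0.5223, 0.0737, 0.1895]
tool_rot: [-3.141, 0.001, 3.029]
force: [0.0, 0.2, -1.1]
grip_width: 0.0308
finger_force: 29.9
```

```bash
cat >> h.py <<'E'
def dr(dx,dy,op=.16):
    c,s=np.cos(.0996),np.sin(.0996); X=dx-op
    return .6148+X*c-dy*s, -.3252+X*s+dy*c
E
python3 -c "
from h import *
print(observe()['qpos'].round(2), observe()['finger_force'])
go(*dr(.115,.045),.185,np.radians(174))"
```

```text
[ 0.46  0.6  -1.01  1.87  0.6   1.01  0.66] 29.865958392620087
t 41.8 pos [0.5223 0.0737 0.1895] rpy [-3.141e+00  1.000e-03  3.029e+00] F [ 0.   0.2 -1.1] w 0.0308
rows: [ -4.16 -17.57   0.23] turn [-0.    0.01 -0.07]
```

Call:
move_arm --plan '[[[-0.23,-0.97,0,0,0,0,-1],[-0.23,-0.97,0,0,0,0,-1],[-0.23,-0.97,0,0,0,0,-1],[-0.23,-0.97,0,0,0,0,-1],[-0.23,-0.97,0,0,0,0,-1],[-0.23,-0.97,0,0,0,0,-1],[-0.23,-0.97,0,0,0,0,-1],[-0.23,-0.97,0,0,0,0,-1],[-0.23,-0.97,0,0,0,0,-1],[-0.23,-0.97,0,0,0,0,-1]]]'

```text
clock: 42.75
position: [0.5465, -0.1252, 0.1881]
tool_rot: [-3.142, -0.0, 3.035]
force: [0.1, 0.3, 0.3]
grip_width: 0.0306
finger_force: 29.9
```

Call:
move_arm --plan '[[[-0.23,-0.97,0,0,0,0,-1],[-0.23,-0.97,0,0,0,0,-1],[-0.23,-0.97,0,0,0,0,-1],[-0.23,-0.97,0,0,0,0,-1],[-0.23,-0.97,0,0,0,0,-1],[-0.23,-0.97,0,0,0,0,-1],[-0.23,-0.97,0,0,0,0,-1],[-0.23,-0.97,0,0,0,0,-1],[0,0,0,0,0,0,-1],[0,0,0,0,0,0,-1]]]'

```text
clock: 43.75
position: [0.5658, -0.2826, 0.1878]
tool_rot: [3.141, -0.0, 3.033]
force: [0.2, 0.1, -0.7]
grip_width: 0.0306
finger_force: 29.9
```

```bash
python3 -c "
from h import *
print(observe()['qpos'].round(2))
go(*dr(.115,.045),.096,np.radians(174))"; python3 look2.py
```

```text
[ 0.96  0.75 -0.95  1.59  0.65  1.15  1.32]
t 43.8 pos [ 0.5658 -0.2826  0.1878] rpy [ 3.141 -0.     3.033] F [ 0.2  0.1 -0.7] w 0.0306
rows: [-0.   -0.12  4.59] turn [ 0.01 -0.   -0.04]
top 285 250 [0.472  0.0017] yaw 8.900000000000006 309.5 | if in drawer [0.466 0.003]
top 323 223 [ 0.5284 -0.0804] yaw 161.2 305.0 | if in drawer [ 0.517 -0.072]
top 447 194 [ 0.5859 -0.3456] yaw 88.8 191.5 | if in drawer [ 0.569 -0.313]
scene 245 244 [ 0.5195 -0.0785] yaw 160.5 147.5 | if in drawer [ 0.637 -0.125]
scene 266 223 [4.66e-01 2.00e-04] yaw 8.0 145.5 | if in drawer [ 0.59  -0.057]
scene 151 205 [ 0.2522 -0.2259] yaw 172.7 206.5 | if in drawer [ 0.405 -0.253]
```

View pics/scene_last.png

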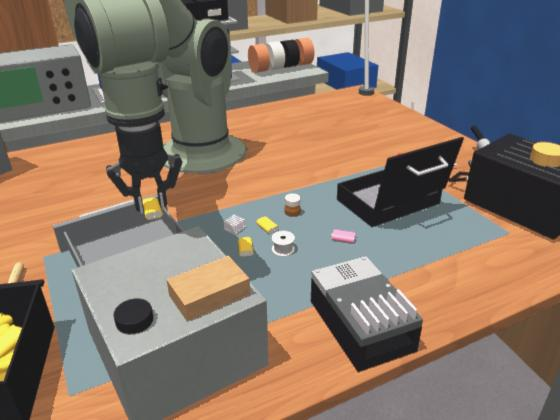

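Call:
move_arm --plan '[[[0,-0.12,0.7,0,0,0,-1],[0,0,0.7,0,0,0,-1],[0,0,0.7,0,0,0,-1],[0,0,0.7,0,0,0,-1],[0,0,0.6,0,0,0,-1],[0,0,0.5,0,0,0,-1],[0,0,0.3,0,0,0,-1],[0,0,0.2,0,0,0,-1],[0,0,0.2,0,0,0,-1],[0,0,0.1,0,0,0,-1]]]'

```text
clock: 44.85
position: [0.5658, -0.2851, 0.0936]
tool_rot: [-3.141, 0.0, 3.031]
force: [-0.1, -0.8, -0.0]
grip_width: 0.0305
finger_force: 29.9
```

Call:
move_arm --plan '[[[0,0,0.05,0,0,0,-1],[0,0,0,0,0,0,-1],[0,0,0,0,0,0,-0.1],[0,0,0,0,0,0,0.05],[0,0,0,0,0,0,0.05],[0,0,0,0,0,0,0.05],[0,0,-0.3,0,0,0,0.05],[0,0,-1,0,0,0,0.05],[0,0,-1,0,0,0,0.05],[0,0,-1,0,0,0,0.05]]]'

```text
clock: 45.85
position: [0.5661, -0.285, 0.1614]
tool_rot: [-3.141, 0.001, 3.031]
force: [-0.2, 0.7, 0.7]
grip_width: 0.0448
finger_force: 0.0
```

```bash
python3 -c "
from h import *
go(.5276,-.0812,.19,np.radians(161.2))"; python3 look2.py
```

```text
t 45.9 pos [ 0.5661 -0.285   0.1614] rpy [-3.141e+00  1.000e-03  3.031e+00] F [-0.2  0.7  0.7] w 0.0448
rows: [ 3.04  9.91 -1.44] turn [-0.    0.01  2.08]
top 285 251 [0.472  0.0017] yaw 8.900000000000006 309.5 | if in drawer [0.466 0.003]
top 323 223 [ 0.528  -0.0804] yaw 161.2 304.5 | if in drawer [ 0.517 -0.072]
top 431 200 [ 0.5726 -0.3104] yaw 176.2 239.5 | if in drawer [ 0.557 -0.281]
scene 245 244 [ 0.5199 -0.0784] yaw 160.9 148.5 | if in drawer [ 0.637 -0.125]
scene 266 223 [ 4.662e-01 -1.000e-04] yaw 8.0 145.0 | if in drawer [ 0.591 -0.057]
```

Call:
move_arm --plan '[[[0,0,-1,0,0,0,0.05],[0,0,-0.4,0,0,0,0.05],[0.3,0.99,0,0,0,0,0.05],[0.3,0.99,0,0,0,0,0.05],[0.3,0.99,0,0,0,0,0.05],[0.3,0.99,0,0,0,0,0.05],[0.3,0.99,0,0,0,0,0.05],[0.3,0.99,0,0,0,0,0.05],[0.3,0.99,0,0,0,0,0.05],[0.3,0.99,0,0,0,0,0.05]]]'

```text
clock: 46.95
position: [0.5354, -0.1215, 0.1872]
tool_rot: [-3.141, 0.001, 3.031]
force: [0.8, -1.0, 0.4]
grip_width: 0.045
finger_force: 0.0
```

Call:
move_arm --plan '[[[0.3,0.99,0,0,0,0,0.05],[0.34,0.99,0,0,0,0,0.05],[0,0,1,0,0,0.7,0.05],[0,0,1,0,0,0.7,0.05],[0,0,1,0,0,0.68,0.05],[0,0,1,0,0,0,0.05],[0,0,1,0,0,0,0.05],[0,0,1,0,0,0,0.05],[0,0,0,0,0,0,0.05],[0,0,0,0,0,0,0.05]]]'

```text
clock: 47.95
position: [0.5274, -0.0813, 0.0674]
tool_rot: [3.141, 0.0, 2.813]
force: [0.3, -0.2, 0.3]
grip_width: 0.0451
finger_force: 0.0
```

```bash
python3 -c "
from h import *
go(.5276,-.0812,.0045,np.radians(161.2))"; python3 look2.py
```

```text
t 48.0 pos [ 0.5274 -0.0813  0.0674] rpy [3.141 0.    2.813] F [ 0.3 -0.2  0.3] w 0.0451
rows: [-0.01  0.01  3.14] turn [ 0.  0. -0.]
top 285 250 [0.4721 0.0017] yaw 8.900000000000006 316.5 | if in drawer [0.466 0.003]
top 319 231 [ 0.511 -0.072] yaw 54.8 56.0 | if in drawer [ 0.501 -0.064]
top 434 188 [ 0.5987 -0.3186] yaw 82.3 90.0 | if in drawer [ 0.581 -0.288]
scene 245 244 [ 0.5211 -0.0786] yaw 160.9 153.0 | if in drawer [ 0.638 -0.125]
scene 266 224 [0.467  0.0007] yaw 8.0 134.5 | if in drawer [ 0.591 -0.057]
```

Call:
move_arm --plan '[[[0,0,0.9,0,0,0,0.05],[0,0,0.9,0,0,0,0.05],[0,0,0.8,0,0,0,0.05],[0,0,0.54,0,0,0,0.05],[0,0,0,0,0,0,0.05],[0,0,0,0,0,0,-1],[0,0,0,0,0,0,-1],[0,0,0,0,0,0,-1],[0,0,0,0,0,0,-1],[0,0,0,0,0,0,-1]]]'

```text
clock: 49.05
position: [0.5276, -0.0816, 0.0045]
tool_rot: [3.142, 0.001, 2.813]
force: [-1.5, -0.3, 8.0]
grip_width: 0.0307
finger_force: 30.2
```

Call:
move_arm --plan '[[[0,0,-0.4,0,0,0,-1],[0,0,-1,0,0,0,-1],[0,0,-1,0,0,0,-1],[0,0,-1,0,0,0,-1],[0,0,-1,0,0,0,-1],[0,0,-1,0,0,-0.7,-1],[0,0,-1,0,0,-0.7,-1],[0,0,-1,0,0,-0.73,-1],[0,0,-1,0,0,0,-1],[0,0,-0.8,0,0,0,-1]]]'

```text
clock: 50.05
position: [0.5272, -0.0815, 0.1895]
tool_rot: [-3.142, 0.001, 3.036]
force: [0.8, -0.6, -0.5]
grip_width: 0.0303
finger_force: 29.8
```

```bash
python3 -c "
from h import *
go(*dr(.115,-.045),.094,np.radians(174))"
```

```text
t 50.0 pos [ 0.5272 -0.0815  0.1895] rpy [-3.142e+00  1.000e-03  3.036e+00] F [ 0.8 -0.6 -0.5] w 0.0303
rows: [ -3.89 -14.32   4.78] turn [-0.    0.01 -0.01]
```

Call:
move_arm --plan '[[[-0.26,-0.96,0,0,0,0,-1],[-0.26,-0.96,0,0,0,0,-1],[-0.26,-0.96,0,0,0,0,-1],[-0.26,-0.96,0,0,0,0,-1],[-0.26,-0.96,0,0,0,0,-1],[-0.26,-0.96,0,0,0,0,-1],[-0.26,-0.96,0,0,0,0,-1],[-0.26,-0.96,0,0,0,0,-1],[-0.26,-0.96,0,0,0,0,-1],[-0.26,-0.96,0,0,0,0,-1]]]'

```text
clock: 51.05
position: [0.5586, -0.2788, 0.1883]
tool_rot: [3.142, -0.0, 3.036]
force: [-0.7, -0.1, -0.8]
grip_width: 0.0304
finger_force: 29.8
```

Call:
move_arm --plan '[[[-0.26,-0.95,0,0,0,0,-1],[-0.26,-0.95,0,0,0,0,-1],[-0.26,-0.95,0,0,0,0,-1],[-0.26,-0.95,0,0,0,0,-1],[-0.26,-0.95,0,0,0,0,-1],[0,0,0,0,0,0,-1],[0,0,0.7,0,0,0,-1],[0,0,0.7,0,0,0,-1],[0,0,0.7,0,0,0,-1],[0,0,0.7,0,0,0,-1]]]'

```text
clock: 52.05
position: [0.5743, -0.3746, 0.1302]
tool_rot: [3.141, -0.001, 3.037]
force: [0.4, 0.1, 0.2]
grip_width: 0.0304
finger_force: 29.8
```

Call:
move_arm --plan '[[[0,0,0.6,0,0,0,-1],[0,0,0.5,0,0,0,-1],[0,0,0.3,0,0,0,-1],[0,0,0.3,0,0,0,-1],[0,0,0.15,0,0,0,-1],[0,0,0.1,0,0,0,-1],[0,0,0,0,0,0,-1],[0,0,0,0,0,0,-1],[0,0,0,0,0,0,-1],[0,0,0,0,0,0,-1]]]'

```text
clock: 53.05
position: [0.5746, -0.3752, 0.0931]
tool_rot: [-3.141, 0.0, 3.036]
force: [0.5, -0.4, -0.0]
grip_width: 0.0308
finger_force: 29.8
```

Release, rise, and go to cap B at (.4722, .0006), yaw 188.5.

Call:
move_arm --plan '[[[0,0,0,0,0,0,-0.1],[0,0,0,0,0,0,0.05],[0,0,0,0,0,0,0.05],[0,0,0,0,0,0,0.05],[0,0,-0.3,0,0,0,0.05],[0,0,-1,0,0,0,0.05],[0,0,-1,0,0,0,0.05],[0,0,-1,0,0,0,0.05],[0,0,-1,0,0,0,0.05],[0,0,-0.5,0,0,0,0.05]]]'

```text
clock: 54.05
position: [0.5753, -0.3754, 0.1923]
tool_rot: [-3.14, 0.003, 3.036]
force: [0.6, 0.6, 0.1]
grip_width: 0.0448
finger_force: 0.0
```

```bash
python3 -c "
from h import *
go(.4722,.0006,.19,np.radians(188.5))"; python3 look2.py
```

```text
t 54.0 pos [ 0.5753 -0.3754  0.1923] rpy [-3.140e+00  3.000e-03  3.036e+00] F [0.6 0.6 0.1] w 0.0448
rows: [ 7.11 18.15  0.07] turn [-0.02  0.02 -2.42]
top 285 250 [0.4721 0.0016] yaw 9.900000000000006 307.5 | if in drawer [0.466 0.003]
top 431 196 [ 0.582 -0.311] yaw 176.0 368.5 | if in drawer [ 0.566 -0.281]
top 474 190 [ 0.5922 -0.4039] yaw 175.4 241.5 | if in drawer [ 0.575 -0.366]
scene 266 223 [4.66e-01 1.00e-04] yaw 2.4 148.0 | if in drawer [ 0.591 -0.057]
```

Call:
move_arm --plan '[[[0.37,0.96,0,0,0,0,0.05],[0.37,0.96,0,0,0,0,0.05],[0.37,0.96,0,0,0,0,0.05],[0.37,0.96,0,0,0,0,0.05],[0.37,0.96,0,0,0,0,0.05],[0.37,0.96,0,0,0,0,0.05],[0.37,0.96,0,0,0,0,0.05],[0.37,0.96,0,0,0,0,0.05],[0.37,0.96,0,0,0,0,0.05],[0.37,0.96,0,0,0,0,0.05]]]'

```text
clock: 55.15
position: [0.5205, -0.1757, 0.1883]
tool_rot: [3.141, -0.001, 3.036]
force: [0.7, -0.1, 0.3]
grip_width: 0.0451
finger_force: 0.0
```

Call:
move_arm --plan '[[[0.38,0.95,0,0,0,0,0.05],[0.38,0.95,0,0,0,0,0.05],[0.38,0.95,0,0,0,0,0.05],[0.38,0.95,0,0,0,0,0.05],[0.38,0.95,0,0,0,0,0.05],[0.38,0.95,0,0,0,0,0.05],[0.38,0.95,0,0,0,0,0.05],[0.38,0.95,0,0,0,0,0.05],[0.38,0.95,0,0,0,0,0.05],[0,0,0,0,0,-0.7,0.05]]]'

```text
clock: 56.15
position: [0.4703, 0.0031, 0.1889]
tool_rot: [3.141, -0.0, 3.113]
force: [-0.1, -0.9, -0.6]
grip_width: 0.0444
finger_force: 0.0
```

Call:
move_arm --plan '[[[0,0,1,0,0,-0.9,0.05],[0,0,1,0,0,-0.82,0.05],[0,0,1,0,0,0,0.05],[0,0,1,0,0,0,0.05],[0,0,1,0,0,0,0.05],[0,0,1,0,0,0,0.05],[0,0,0,0,0,0,0.05],[0,0,0,0,0,0,0.05],[0,0,0,0,0,0,0.05],[0,0,0,0,0,0,0.05]]]'

```text
clock: 57.15
position: [0.4715, 0.0007, 0.0696]
tool_rot: [-3.141, 0.001, -2.994]
force: [-0.1, 0.9, 0.0]
grip_width: 0.045
finger_force: 0.0
```

```bash
python3 -c "
from h import *
go(.4722,.0009,.0045,np.radians(188.6))"; python3 look2.py
```

```text
t 57.1 pos [0.4715 0.0007 0.0696] rpy [-3.141e+00  1.000e-03 -2.994e+00] F [-0.1  0.9  0. ] w 0.045
rows: [-0.03  0.01  3.26] turn [-0.    0.01 -0.02]
top 431 196 [ 0.5816 -0.311 ] yaw 173.1 367.5 | if in drawer [ 0.565 -0.281]
top 474 190 [ 0.5925 -0.404 ] yaw 175.2 241.5 | if in drawer [ 0.575 -0.366]
scene 265 223 [ 0.4652 -0.    ] yaw 2.4 149.5 | if in drawer [ 0.59  -0.057]
```

Call:
move_arm --plan '[[[0,0,0.9,0,0,0,0.05],[0,0,0.9,0,0,0,0.05],[0,0,0.8,0,0,0,0.05],[0,0,0.66,0,0,0,0.05],[0,0,0,0,0,0,0.05],[0,0,0,0,0,0,-1],[0,0,0,0,0,0,-1],[0,0,0,0,0,0,-1],[0,0,0,0,0,0,-1],[0,0,0,0,0,0,-1]]]'

```text
clock: 58.25
position: [0.4715, 0.0007, 0.0043]
tool_rot: [-3.141, 0.001, -2.994]
force: [-1.2, -1.1, 7.5]
grip_width: 0.0305
finger_force: 30.3
```

Call:
move_arm --plan '[[[0,0,-0.4,0,0,0,-1],[0,0,-1,0,0,0,-1],[0,0,-1,0,0,0,-1],[0,0,-1,0,0,0,-1],[0,0,-1,0,0,0,-1],[0,0,-1,0,0,0,-1],[0,0,-1,0,0,0,-1],[0,0,-1,0,0,0,-1],[0,0,-1,0,0,0,-1],[0,0,-0.8,0,0,0,-1]]]'

```text
clock: 59.25
position: [0.471, 0.0009, 0.1893]
tool_rot: [-3.141, 0.001, -2.993]
force: [1.0, -0.1, -0.1]
grip_width: 0.031
finger_force: 29.9
```

```bash
python3 -c "
from h import *
go(*dr(.042,0),.0935,np.radians(188))"
```

```text
t 59.2 pos [0.471  0.0009 0.1893] rpy [-3.141e+00  1.000e-03 -2.993e+00] F [ 1.  -0.1 -0.1] w 0.031
rows: [  1.2  -16.9    4.79] turn [-0.    0.01  0.08]
```

Call:
move_arm --plan '[[[0.07,-0.99,0,0,0,0,-1],[0.07,-0.99,0,0,0,0,-1],[0.07,-0.99,0,0,0,0,-1],[0.07,-0.99,0,0,0,0,-1],[0.07,-0.99,0,0,0,0,-1],[0.07,-0.99,0,0,0,0,-1],[0.07,-0.99,0,0,0,0,-1],[0.07,-0.99,0,0,0,0,-1],[0.07,-0.99,0,0,0,0,-1],[0.07,-0.99,0,0,0,0,-1]]]'

```text
clock: 60.25
position: [0.4863, -0.1978, 0.1883]
tool_rot: [3.142, 0.0, -2.993]
force: [-0.2, 0.2, -0.7]
grip_width: 0.0303
finger_force: 29.9
```

Call:
move_arm --plan '[[[0.07,-1,0,0,0,0,-1],[0.07,-1,0,0,0,0,-1],[0.07,-1,0,0,0,0,-1],[0.07,-1,0,0,0,0,-1],[0.07,-1,0,0,0,0,-1],[0.07,-1,0,0,0,0,-1],[0.07,-1,0,0,0,0,-1],[0,0,0,0,0,0,-1],[0,0,0.7,0,0,0,-1],[0,0,0.7,0,0,0,-1]]]'

```text
clock: 61.25
position: [0.4973, -0.3363, 0.159]
tool_rot: [-3.142, 0.0, -2.993]
force: [0.5, -0.3, -0.3]
grip_width: 0.0306
finger_force: 29.9
```

```bash
python3 -c "
from h import *
go(*dr(.042,0),.0935,np.radians(188))"; python3 look2.py
```

```text
t 61.2 pos [ 0.4973 -0.3363  0.159 ] rpy [-3.142  0.    -2.993] F [ 0.5 -0.3 -0.3] w 0.0306
rows: [ 0.   -0.03  3.28] turn [-0.    0.    0.09]
top 473 236 [ 0.494  -0.3947] yaw 100.0 71.0 | if in drawer [ 0.486 -0.357]
top 469 215 [ 0.5389 -0.3889] yaw 102.8 43.5 | if in drawer [ 0.527 -0.352]
top 431 196 [ 0.5819 -0.311 ] yaw 176.0 364.5 | if in drawer [ 0.566 -0.281]
top 474 190 [ 0.5924 -0.4039] yaw 175.2 242.5 | if in drawer [ 0.575 -0.366]
scene 117 209 [ 0.2326 -0.3073] yaw 1.5 166.5 | if in drawer [ 0.388 -0.324]
```

Lower, release and rise. Then turn the tool for the drawer push.

Call:
move_arm --plan '[[[0,0,0.7,0,0,0,-1],[0,0,0.7,0,0,0,-1],[0,0,0.6,0,0,0,-1],[0,0,0.5,0,0,0,-1],[0,0,0.3,0,0,0,-1],[0,0,0.25,0,0,0,-1],[0,0,0.15,0,0,0,-1],[0,0,0.08,0,0,0,-1],[0,0,0,0,0,0,-1],[0,0,0,0,0,0,-1]]]'

```text
clock: 62.35
position: [0.4976, -0.3371, 0.0944]
tool_rot: [-3.141, 0.0, -2.994]
force: [-0.3, -0.2, -0.8]
grip_width: 0.0309
finger_force: 29.9
```

Call:
move_arm --plan '[[[0,0,0,0,0,0,-0.1],[0,0,0,0,0,0,0.05],[0,0,0,0,0,0,0.05],[0,0,0,0,0,0,0.05],[0,0,-0.3,0,0,0,0.05],[0,0,-1,0,0,0,0.05],[0,0,-1,0,0,0,0.05],[0,0,-1,0,0,0,0.05],[0,0,-1,0,0,0,0.05],[0,0,-1,0,0,0,0.05]]]'

```text
clock: 63.35
position: [0.4978, -0.3369, 0.203]
tool_rot: [-3.141, 0.001, -2.993]
force: [-0.4, 0.3, 0.1]
grip_width: 0.0451
finger_force: 0.0
```

Call:
move_arm --plan '[[[-0.1,0.8,-0.5,0,0,0,0.05],[-0.1,0.9,0,0,0,0,0.05],[-0.1,0.9,0,0,0,0,0.05],[-0.1,0.9,0,0,0,0,0.05],[-0.1,0.9,0,0,0,0,0.05],[0,0.9,0,0,0,0,0.05],[0,0.9,0,0,0,0,0.05],[0,0.9,0,0,0,0,0.05],[0,0.9,0,0,0,0,0.05],[0,0,0,0,0,0,0.05]]]'

```text
clock: 64.35
position: [0.4835, -0.1744, 0.2113]
tool_rot: [-3.141, 0.001, -2.99]
force: [-0.3, -0.3, 0.0]
grip_width: 0.0446
finger_force: 0.0
```

```bash
python3 look2.py; python3 - <<'E'
from h import *
t=cv2.imread("pics/top_last.png"); s=cv2.imread("pics/scene_last.png")
W=np.zeros((600,800,3),np.uint8); W[:360,:480]=cv2.resize(t[150:270,370:530],None,fx=3,fy=3); W[:300,480:800]=cv2.resize(t[180:280,50:157],(320,300)); W[360:600,:500]=cv2.resize(s[120:216,300:500],None,fx=2.5,fy=2.5)
cv2.imwrite("pics/p6.png",W); go(.4,-.35,.25,np.radians(95.7)); print(observe()["qpos"].round(2))
E
```

```text
scene 121 236 [ 0.3571 -0.3237] yaw 7.3 203.5 | if in drawer [ 0.496 -0.338]
t 64.5 pos [ 0.4838 -0.1768  0.2109] rpy [-3.141  0.    -2.993] F [-0.  -0.8 -0.1] w 0.0446
rows: [ 5.43 -7.94 -1.95] turn [-0.000e+00  1.000e-02  1.547e+01]
[ 1.02  0.59 -1.11  1.87  0.6   1.07  1.39]
```

View pics/p6.png

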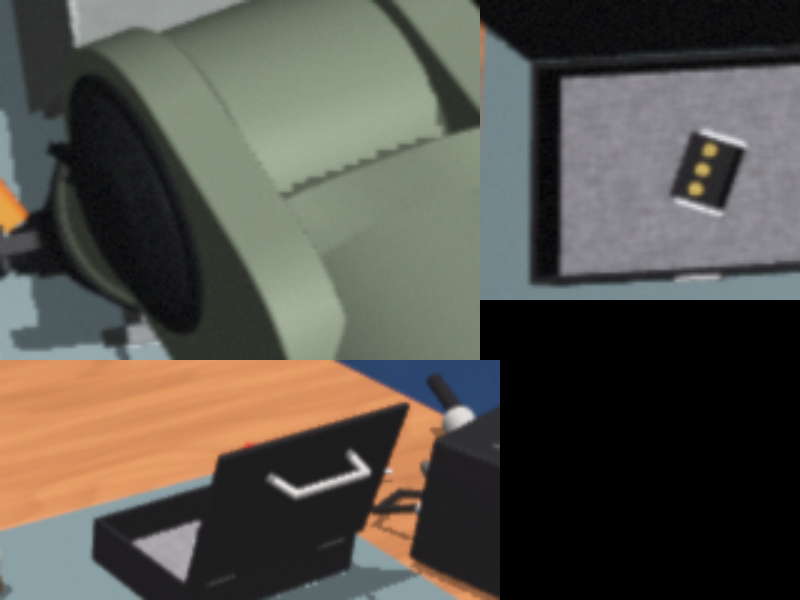

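Call:
move_arm --plan '[[[0,0,0,0,0,1,-1],[0,0,0,0,0,1,-1],[0,0,0,0,0,1,-1],[0,0,0,0,0,1,-1],[0,0,0,0,0,1,-1],[0,0,0,0,0,1,-1],[0,0,0,0,0,1,-1],[0,0,0,0,0,1,-1],[0,0,0,0,0,1,-1],[0,0,0,0,0,1,-1]]]'

```text
clock: 65.45
position: [0.4837, -0.1777, 0.2104]
tool_rot: [3.142, 0.0, 2.237]
force: [0.4, 0.1, -0.0]
grip_width: -0.0001
finger_force: 0.0
```

Call:
move_arm --plan '[[[0,0,0,0,0,1,-1],[0,0,0,0,0,1,-1],[0,0,0,0,0,1,-1],[0,0,0,0,0,1,-1],[0,0,0,0,0,1,-1],[0,0,0,0,0,0.46,-1],[0,-1,0,0,0,0,-1],[0,-1,0,0,0,0,-1],[0,-1,0,0,0,0,-1],[0,-1,0,0,0,0,-1]]]'

```text
clock: 66.45
position: [0.4034, -0.1856, 0.2103]
tool_rot: [3.142, 0.0, 1.67]
force: [0.7, 0.5, -0.0]
grip_width: 0.0001
finger_force: 0.0
```

```bash
python3 -c "
from h import *
go(*dr(-.102,0),.105,np.radians(95.7))"
```

```text
t 66.5 pos [ 0.4034 -0.1856  0.2103] rpy [3.142 0.    1.67 ] F [ 0.7  0.5 -0. ] w 0.0001
rows: [-8.   -3.27  5.27] turn [ 0.  0. -0.]
```

Call:
move_arm --plan '[[[-1,0,0,0,0,0,-1],[-1,0,0,0,0,0,-1],[-1,0,0,0,0,0,-1],[-1,-0.2,0,0,0,0,-1],[-1,-0.6,0,0,0,0,-1],[-1,-0.8,0,0,0,0,-1],[-1,-0.8,0,0,0,0,-1],[-1,-0.87,0,0,0,0,-1],[0,0,0,0,0,0,-1],[0,0,0,0,0,0,-1]]]'

```text
clock: 67.45
position: [0.3548, -0.3514, 0.2103]
tool_rot: [3.141, -0.0, 1.669]
force: [0.9, -0.1, -0.0]
grip_width: 0.0002
finger_force: 0.0
```

Call:
move_arm --plan '[[[0,0,1,0,0,0,-1],[0,0,1,0,0,0,-1],[0,0,1,0,0,0,-1],[0,0,1,0,0,0,-1],[0,0,0.8,0,0,0,-1],[0,0,0.4,0,0,0,-1],[0,0,0,0,0,0,-1],[0,0.3,0,0,0,0,-1],[0,0.4,0,0,0,0,-1],[0,0.4,0,0,0,0,-1]]]'

```text
clock: 68.45
position: [0.3781, -0.3489, 0.1068]
tool_rot: [3.141, 0.001, 1.671]
force: [-0.3, -1.6, 0.6]
grip_width: 0.0001
finger_force: 0.0
```

```bash
python3 look2.py; python3 -c "
from h import *
go(*dr(-.067,0,0),.105,np.radians(95.7))"
```

```text
top 460 230 [ 0.5076 -0.3678] yaw 8.5 378.5 | if in drawer [ 0.498 -0.333]
top 431 196 [ 0.5816 -0.3111] yaw 173.0 366.0 | if in drawer [ 0.565 -0.281]
top 474 190 [ 0.5924 -0.404 ] yaw 175.4 240.5 | if in drawer [ 0.575 -0.366]
scene 121 236 [ 0.3569 -0.3238] yaw 7.3 204.5 | if in drawer [ 0.496 -0.338]
t 68.5 pos [ 0.3786 -0.3486  0.1066] rpy [3.140e+00 1.000e-03 1.672e+00] F [-1.7 -0.  -0. ] w 0.0
rows: [-0.02  8.52  0.09] turn [0.01 0.   0.01]
```

View pics/scene_last.png

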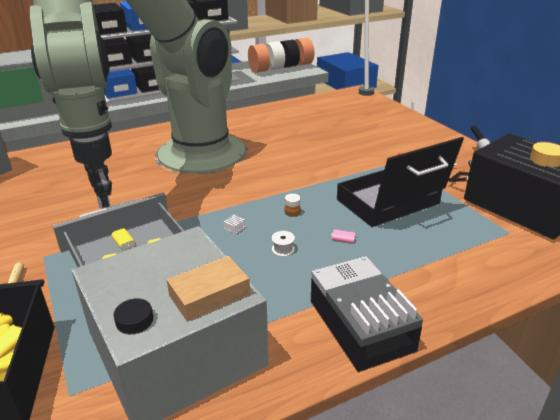

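All three caps lie in the drawer, at scene (121,236) plus two near the cabinet front. The lid leans back at (425,175). The reel, jar and heat sink are in place. Now the drawer gets pushed home.

Call:
move_arm --plan '[[[0,0.3,0,0,0,0,-1],[0,0.4,0,0,0,0,-1],[0,0.5,0,0,0,0,-1],[0,0.5,0,0,0,0,-1],[0,0.5,0,0,0,0,-1],[0,0.5,0,0,0,0,-1],[0,0.5,0,0,0,0,-1],[0,0.5,0,0,0,0,-1],[0,0.5,0,0,0,0,-1],[0,0.5,0,0,0,0,-1]]]'

```text
clock: 69.55
position: [0.4713, -0.3393, 0.1061]
tool_rot: [-3.142, -0.0, 1.671]
force: [-1.9, -0.5, 1.5]
grip_width: -0.0001
finger_force: 1.1
```

Call:
move_arm --plan '[[[0,0.5,0,0,0,0,-1],[0,0.5,0,0,0,0,-1],[0,0.5,0,0,0,0,-1],[0,0.4,0,0,0,0,-1],[0,0.4,0,0,0,0,-1],[0,0.3,0,0,0,0,-1],[0,0.3,0,0,0,0,-1],[0,0.2,0,0,0,0,-1],[0,0.2,0,0,0,0,-1],[0,0,0,0,0,0,-1]]]'

```text
clock: 70.55
position: [0.5367, -0.3327, 0.1061]
tool_rot: [3.141, 0.0, 1.671]
force: [1.0, -0.3, 0.5]
grip_width: -0.0002
finger_force: 0.0
```

Continue in small steps until it seats.

Call:
move_arm --plan '[[[0,0.15,0,0,0,0,-1],[0,0.15,0,0,0,0,-1],[0,0.15,0,0,0,0,-1],[0,0.15,0,0,0,0,-1],[0,0.1,0,0,0,0,-1],[0,0.1,0,0,0,0,-1],[0,0,0,0,0,0,-1],[0,0,0,0,0,0,-1],[0,0,0,0,0,0,-1],[0,0,0,0,0,0,-1]]]'

```text
clock: 71.55
position: [0.5497, -0.3317, 0.1059]
tool_rot: [-3.137, -0.0, 1.67]
force: [-18.3, 1.6, 10.7]
grip_width: -0.0001
finger_force: 9.0
```

Call:
move_arm --plan '[[[0,0.1,0,0,0,0,-1],[0,0,0,0,0,0,-1],[0,-0.4,0,0,0,0,-1],[0,-1,0,0,0,0,-1],[0,-1,0,0,0,0,-1],[0,0,-1,0,0,0,-1],[0,0,-1,0,0,0,-1],[0,0,-1,0,0,0,-1],[0,0,-1,0,0,0,-1],[0,0,-1,0,0,0,-1]]]'

```text
clock: 72.55
position: [0.5066, -0.3358, 0.2071]
tool_rot: [3.141, 0.0, 1.671]
force: [-0.6, 0.5, -0.6]
grip_width: -0.0003
finger_force: 0.0
```

Call:
move_arm --plan '[[[0,0,-1,0,0,0,-1],[0,0,-1,0,0,0,-1],[0,0,-1,0,0,0,-1],[0,0,0,0,0,0.3,-1],[0,0,0,0,0,0.27,-1],[0,0,0,0,0,0,-1],[0,0,0,0,0,0,-1],[0,0,0,0,0,0,-1],[0,0,0,0,0,0,-1],[0,0,0,0,0,0,-1]]]'

```text
clock: 73.55
position: [0.5062, -0.3358, 0.2659]
tool_rot: [-3.141, -0.0, 1.611]
force: [0.5, 0.5, 0.4]
grip_width: 0.0001
finger_force: 0.0
```

```bash
python3 -c "
from h import *
f=cam('top')
print([proj(f,[*dr(-.047,s,0),.12]).round(1) for s in(.055,-.055)])
g=cv2.resize(f['color'][150:270,370:530],None,fx=4,fy=4); save(dict(color=g),'p7.png')
go(.672,.252,.26,np.pi/2+.0383)"
```

```text
[array([430.2, 195.8]), array([487.2, 189. ])]
t 73.6 pos [ 0.5063 -0.3358  0.266 ] rpy [-3.142 -0.     1.611] F [-0.5  0.3 -0.3] w 0.0001
rows: [29.03  9.46  0.3 ] turn [-0.   -0.    0.02]
```

View pics/p7.png

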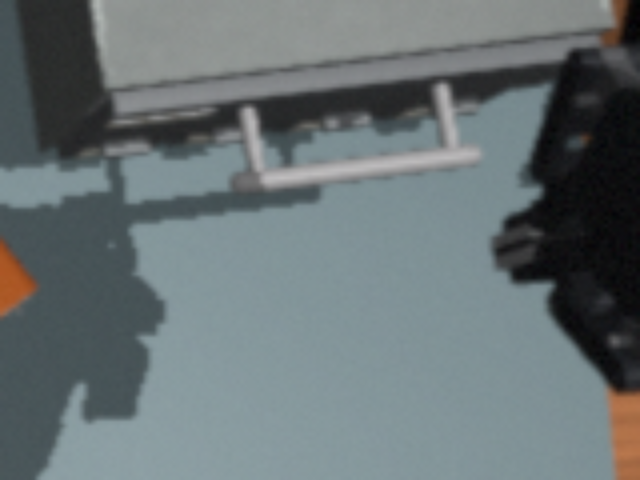

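The drawer front is flush, and the handle at top (429,195) to (490,189) matches the predicted shut position. Now to the lid.

Call:
move_arm --plan '[[[0.97,0.3,0,0,0,0,-1],[0.97,0.3,0,0,0,0,-1],[0.97,0.3,0,0,0,0,-1],[0.97,0.3,0,0,0,0,-1],[0.97,0.3,0,0,0,0,-1],[0.97,0.3,0,0,0,0,-1],[0.97,0.3,0,0,0,0,-1],[0.97,0.3,0,0,0,0,-1],[0.97,0.3,0,0,0,0,-1],[0.97,0.3,0,0,0,0,-1]]]'

```text
clock: 74.6
position: [0.5586, -0.1388, 0.2661]
tool_rot: [3.141, 0.0, 1.611]
force: [1.2, -0.6, 0.6]
grip_width: -0.0001
finger_force: 0.0
```

Call:
move_arm --plan '[[[0.97,0.4,0,0,0,0,-1],[0.97,0.4,0,0,0,0,-1],[0.97,0.4,0,0,0,0,-1],[0.97,0.4,0,0,0,0,-1],[0.97,0.4,0,0,0,0,-1],[0.97,0.4,0,0,0,0,-1],[0.97,0.4,0,0,0,0,-1],[0.97,0.4,0,0,0,0,-1],[0.97,0.4,0,0,0,0,-1],[0.97,0.4,0,0,0,0,-1]]]'

```text
clock: 75.6
position: [0.6308, 0.0582, 0.2661]
tool_rot: [-3.142, 0.0, 1.611]
force: [0.2, -0.7, -0.5]
grip_width: -0.0001
finger_force: 0.0
```

Call:
move_arm --plan '[[[0.97,0.3,0,0,0,0,-1],[0.97,0.3,0,0,0,0,-1],[0.97,0.3,0,0,0,0,-1],[0.97,0.3,0,0,0,0,-1],[0.97,0.3,0,0,0,0,-1],[0.97,0.3,0,0,0,0,-1],[0.97,0.3,0,0,0,0,-1],[0.97,0.3,0,0,0,0,-1],[0.97,0.3,0,0,0,0,-1],[0,0,0,0,0,0,-1]]]'

```text
clock: 76.6
position: [0.677, 0.2372, 0.2656]
tool_rot: [-3.141, -0.002, 1.614]
force: [-0.2, -0.3, -0.0]
grip_width: 0.0003
finger_force: 0.0
```

```bash
python3 -c "
from h import *
go(.672,.252,.175,np.pi/2+.0383)"
```

```text
t 76.6 pos [0.677  0.2372 0.2656] rpy [-3.141e+00 -2.000e-03  1.614e+00] F [-0.2 -0.3 -0. ] w 0.0003
rows: [ 0.74 -0.21  4.53] turn [-0.01 -0.01  0.05]
```

Call:
move_arm --plan '[[[0.6,0,1,0,0,0,-1],[0,0,1,0,0,0,-1],[0,0,1,0,0,0,-1],[0,0,1,0,0,0,-1],[0,-0.6,0,0,0,0,-1],[0,-0.6,0,0,0,0,-1],[0,-0.5,0,0,0,0,-1],[0,-0.5,0,0,0,0,-1],[0,-0.5,0,0,0,0,-1],[0,-0.5,0,0,0,0,-1]]]'

```text
clock: 77.6
position: [0.6126, 0.2433, 0.1864]
tool_rot: [3.141, -0.0, 1.611]
force: [2.6, -0.3, 0.5]
grip_width: -0.0001
finger_force: 0.9
```

```bash
python3 look2.py >/dev/null; python3 -c "
from h import *
go(.606,.25,.185,np.pi/2+.0383)"
```

```text
t 77.7 pos [0.612  0.2436 0.1864] rpy [-3.141  0.     1.612] F [ 0.2  0.1 -0.3] w 0.0004
rows: [ 0.33 -0.29  0.07] turn [-0.    0.    0.03]
```

Call:
move_arm --plan '[[[0,-0.3,0,0,0,0,-1],[0,-0.56,0.05,0,0,0,-1],[0,-0.56,0.05,0,0,0,-1],[0,-0.56,0.05,0,0,0,-1],[0,-0.53,0.19,0,0,0,-1],[0,-0.53,0.19,0,0,0,-1],[0,-0.53,0.19,0,0,0,-1],[0,-0.47,0.33,0,0,0,-1],[0,-0.47,0.33,0,0,0,-1],[0,-0.47,0.33,0,0,0,-1]]]'

```text
clock: 78.7
position: [0.5128, 0.2395, 0.1513]
tool_rot: [-3.141, -0.0, 1.611]
force: [1.6, 0.4, 0.2]
grip_width: 0.0002
finger_force: 0.6
```

```bash
python3 - <<'E'
from h import *
s=cam("scene"); save(dict(color=cv2.resize(s["color"][60:240,300:500],None,fx=3,fy=3)),"p8.png"); go(.512,.25,.15)
E
```

```text
t 78.8 pos [0.5111 0.2393 0.1503] rpy [-3.140e+00  1.000e-03  1.612e+00] F [ 0.4  1.2 -0.6] w -0.0001
rows: [0.53 0.06 0.02] turn []
```

View pics/p8.png

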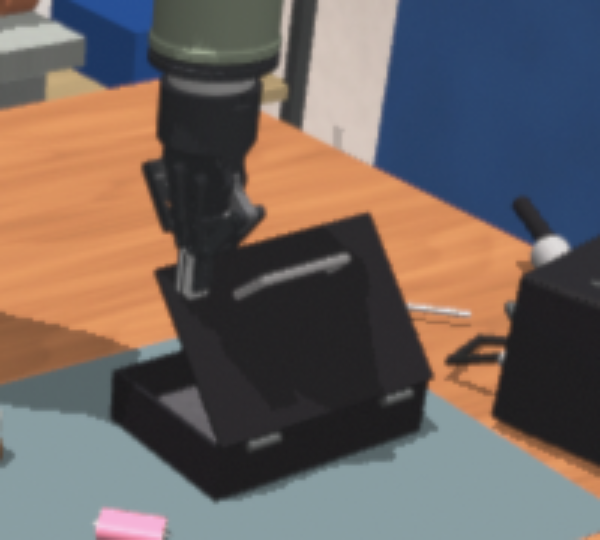

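Call:
move_arm --plan '[[[0.1,-0.37,0.43,0,0,0,-1],[0.1,-0.37,0.43,0,0,0,-1],[0.1,-0.36,0.44,0,0,0,-1],[0,-0.24,0.51,0,0,0,-1],[0,-0.24,0.51,0,0,0,-1],[0,-0.24,0.51,0,0,0,-1],[0,-0.1,0.55,0,0,0,-1],[0,-0.1,0.5,0,0,0,-1],[0,-0.1,0.3,0,0,0,-1],[0,0,0,0,0,0,-1]]]'

```text
clock: 79.75
position: [0.4705, 0.2437, 0.0674]
tool_rot: [-3.14, 0.0, 1.611]
force: [0.3, 0.0, 0.6]
grip_width: -0.0002
finger_force: 0.0
```

Call:
move_arm --plan '[[[0,0,0.2,0,0,0,-1],[0,0,0.15,0,0,0,-1],[0,0,0.1,0,0,0,-1],[0,0,0.05,0,0,0,-1],[0,0,0,0,0,0,-1],[0,0,0,0,0,0,-1],[0,0,0,0,0,0,-1],[0,0,0,0,0,0,-1],[0,0,0,0,0,0,-1],[0,0,0,0,0,0,-1]]]'

```text
clock: 80.75
position: [0.471, 0.2438, 0.0583]
tool_rot: [3.142, -0.0, 1.611]
force: [-0.6, -0.1, 0.1]
grip_width: 0.0001
finger_force: 0.0
```

Call:
move_arm --plan '[[[0,0,0.1,0,0,0,-1],[0,0,0.07,0,0,0,-1],[0,0,0.05,0,0,0,-1],[0,0,0,0,0,0,-1],[0,0,0,0,0,0,-1],[0,0,0,0,0,0,-1],[0,0,0,0,0,0,-1],[0,0,0,0,0,0,-1],[0,0,0,0,0,0,-1],[0,0,0,0,0,0,-1]]]'

```text
clock: 81.75
position: [0.4713, 0.244, 0.0569]
tool_rot: [3.139, 0.001, 1.611]
force: [-19.0, -12.9, 76.0]
grip_width: -0.0
finger_force: 37.9
```

Call:
move_arm --plan '[[[0,0,-0.2,0,0,0,-1],[0,0,-0.5,0,0,0,-1],[0,0,-1,0,0,0,-1],[0,0,-1,0,0,0,-1],[0,0,-1,0,0,0,-1],[0,0,-1,0,0,0,-1],[0,0,-1,0,0,0,-1],[0,0,-1,0,0,0,-1],[0,0,-1,0,0,0,-1],[0,0,0,0,0,0,-1]]]'

```text
clock: 82.75
position: [0.4717, 0.2445, 0.2103]
tool_rot: [3.139, -0.001, 1.611]
force: [-0.8, -0.2, -0.4]
grip_width: 0.0002
finger_force: 0.0
```

```bash
python3 - <<'E'
from h import *
from fit import L
f=cam("scene"); c=f["color"].astype(int).sum(2)
# bow bar (bright) in scene: measured ends vs predicted for lid angles
p=cv2.inRange(f["color"],(95,95,95),(255,255,255)); p[:140]=0;p[200:]=0;p[:,:350]=0;p[:,410:]=0
for k in cv2.findContours(p,0,2)[0]:
    if 15<cv2.contourArea(k)<600: print("bright",cv2.boundingRect(k))
for t in(0,.04,.0914): print(t,[proj(f,L([.5838,.3337,.0383,t],.115,.038,s)).round(1).tolist() for s in(-.042,.042)],[proj(f,L([.5838,.3337,.0383,t],.154,.006,s)).round(1).tolist() for s in(-.112,.112)])
# dark->bright transition along far edge midpoint column
for col in (350,365,400):
    print(col,c[140:190:1,col].tolist())
E
python3 look2.py
```

```text
case [0.5838 0.3337 0.0383 0.0914] [-0.8 -0.6 -0.3 -1.5 -4.8  0.7 -1.1  1.   1.3 -0.5 -1.2 -0.6 -1.   0.8
  0.4  1.  -1.5 -0.2 -1.2 -0.4 -1.1  1.4 -1.4  0.6]
handle [0.4728 0.3295 0.0983]
bright (350, 162, 23, 6)
bright (350, 160, 47, 21)
bright (350, 157, 31, 7)
bright (381, 144, 29, 10)
0 [[367.2, 170.3], [393.1, 162.7]] [[335.1, 181.5], [402.5, 161.6]]
0.04 [[367.8, 168.9], [393.7, 161.4]] [[335.3, 179.5], [402.8, 159.7]]
0.0914 [[368.5, 167.3], [394.5, 159.7]] [[335.7, 176.9], [403.4, 157.2]]
350 [449, 430, 434, 433, 424, 425, 433, 440, 454, 456, 451, 441, 426, 425, 427, 429, 438, 445, 434, 426, 434, 457, 467, 463, 455, 458, 467, 469, 461, 457, 457, 459, 457, 462, 472, 413, 231, 118, 114, 137, 139, 141, 143, 138, 142, 141, 140, 140, 140, 138]
365 [426, 418, 430, 435, 451, 457, 453, 444, 427, 425, 424, 425, 428, 437, 436, 435, 441, 455, 469, 472, 467, 462, 458, 467, 470, 458, 451, 453, 455, 461, 464, 404, 238, 185, 222, 248, 291, 310, 326, 337, 309, 185, 142, 139, 141, 140, 141, 140, 139, 139]
400 [431, 430, 419, 422, 441, 452, 462, 470, 471, 470, 470, 466, 447, 398, 369, 368, 351, 304, 250, 205, 170, 161, 141, 106, 99, 99, 103, 102, 99, 98, 97, 102, 100, 98, 98, 102, 98, 97, 100, 100, 98, 101, 100, 97, 99, 100, 113, 137, 140, 141]
```

```bash
python3 -c "
from h import *
print(job_done())"
```

```text
the job is handed in; nothing more can be done
None
```

I handed the job in at about 83 s: the three yellow capacitors are in the shut drawer and the one power module lies flat on the foam in the closed case. The reel, jar and heat sink were left alone. A picture confirmed the drawer shut, but I had no pictures left for the lid, so I judged it shut from 76 N of resistance when pressed and its edge position in the camera image. The hand-in gave no verdict.

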